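# Gauge the gap of a gel-plate cassette with a taper blade

## Task

Swing both flaps of the small carton well back past upright and take out the taper gauge blade by its yellow handle. Slide the blade tip-down between the two upright sprung plates of the casting stand, near the middle of their width, until both plates drag snugly on it, without forcing it on from there. Finish while still holding the blade at that depth, upright and square to the plates, with the carton flaps left open and the other things on the bench left where they are.

Things in the scene. Friction and masses are not known exactly. Their poses are not given: they have to be found in the camera images.
- carton: Fixed cardboard carton, open on top, 136 (x) x 118 (y) x 122 mm high, walls 3 mm. Origin: centre of its underside, z up. Main flaps on its +y and -y rims start half open (0.9 to 1.2 rad), 40 mm or more between their free edges. At its centre a grey foam pillar 50 x 60 mm, 78 mm high, holds the blade in a slot; round it is empty. Short flaps hang outside at +x and -x, to 82 mm from the centre.
- flap_left (a joint): Angle (rad) of the carton's +y flap: 0 shut, 1.57 upright, open to 2.6; above 1.85 is well back past upright. Stays where left (0.5 N moves its edge). Hinge along carton x at y = 58, z = 123.5 mm in the carton frame; flap 132 mm long, 56 mm from hinge to free edge. Closed fingers lowered between the flaps can push its inner face outward.
- flap_right (a joint): The same for the flap on the -y side (hinge at y = -58 mm).
- blade: Taper gauge, about 60 g, tip down in the foam. Origin: tip centre; z toward the handle, x thickness, y width. Steel blade 70 long, 26 wide, tapering on both sides from 2 mm thick at the tip to 7.5 at the top; black shoulder 20 x 36 at 70 to 74; yellow handle 12 (x) x 34 (y), 72 to 110 mm. In the carton its tip is at z = 8 mm, x along carton x within 0.05 rad. Goes in either way round.
- blade_grip (a point): Centre of the yellow handle's grip, 95 mm above the blade's tip.
- stand: Fixed white casting stand, base 120 (x) x 176 (y) x 16 mm. Origin: centre of its underside, z up; x across the gap between the plates, y along them. Posts at its y ends are 101 mm high. The plates are upright, 136 mm wide; grey bevelled lips flare outward at 45 degrees to 6 mm above their top edges and guide the tip.
- plate_front: Clear plate on the stand's -x side, 5 mm thick. Sprung: gives outward at about 5 N, then 3.5 N more per mm, up to 5 mm. Origin: foot of its inner face, 18 mm above the bench. Drag is snug when each plate presses on the blade with over 0.5 N, and too far when both press with 7.5 N or more, some 18 mm beyond first drag. Felt as a push of some 5 to 10 N on the tool.
- plate_back: Like plate_front, on the +x side, sprung the same, on a carrier that sets the gap between the inner faces: 2.9 to 5.0 mm, different each time: drag begins with 11 to 38 mm of blade below the plates' top edges, at times on one plate alone; some 5 mm more then brings on the other. Origin: foot of its inner face, 18 mm above the bench.
- plate_front_top (a point): Middle of the front plate's top inner edge (under the lip), 111 mm above the bench, axes as the stand; the mouth's centre is midway between this and plate_back_top.
- plate_back_top (a point): Middle of the back plate's top inner edge, 111 mm above the bench, axes as the stand.
- beaker: Glass beaker 72 mm across, 93 mm high, bystander at the back.
- marker: Blue-capped marker 130 mm long lying at the front, bystander.
- forceps: Steel forceps 138 mm long lying at the front, bystander.
- petri: Petri dish 61 mm across, 15 mm high, at the front, bystander.
- saline: White bottle with green cap, 56 mm across, 168 mm high, bystander at the back right.

How it is judged (in metres and radians):
On the way, in this order (a step that is already met when the one before it is completed fails the run):
1. both carton flaps are swung back past upright (above 1.85 rad) (value of joint each of flap_left, flap_right above 1.85 rad), for 0.2 s.
2. the blade is held by the fingers, its tip above the carton's rim (contact force between blade and the fingers above 2 N and height (world z) of blade above 0.125 m), for 0.2 s.
3. the blade's tip has entered between the plates (z of blade in the frame of plate_front_top below -0.01 m and y of blade in the frame of plate_front_top between -0.045 and 0.045 m and x of blade in the frame of plate_front_top above -0.003 m and x of blade in the frame of plate_back_top below 0.003 m and angle between blade's own z axis and vertical below 0.15 rad and angle between the x axis of blade and the x axis of stand, either way round below 0.15 rad and contact force between blade and the fingers above 2 N), for 0.1 s.
At the end, for the whole second after the job is handed in: Blade still in the fingers, within 0.15 rad of upright and square to the plates, tip 10 to 60 mm below their top edges and within 45 mm of mid-width; each plate presses on it with 0.5 to 15 N, at least one with under 7.5 N; both flaps beyond 1.75 rad (all of step 3 and value of joint each of flap_left, flap_right above 1.75 rad and contact force between blade and plate_front between 0.5 and 15 N and contact force between blade and plate_back between 0.5 and 15 N and (contact force between blade and plate_front below 7.5 N or contact force between blade and plate_back below 7.5 N) and z of blade in the frame of plate_front_top above -0.06 m and linear speed of blade below 0.01 m/s); the arm keeps its last pose, push and grip.
It fails at once if the blade is forced: a plate pressed with more than 25 N (contact force between blade and plate_front above 25 N or contact force between blade and plate_back above 25 N).
It fails at once if a bystander is moved more than 20 mm (distance of any of beaker, marker, forceps, saline, petri from where it was at the start of the episode above 0.02 m).
It also fails if it takes over 64 s, if anything falls off the work surface, if the arm or the gripper's body presses on something with over 40 N, if the wrist force passes 120 N, or if a joint passes its speed limit or range.

## Robot

A 6-joint arm with a two-finger parallel gripper is mounted at the origin on a cart in front of the work surface, level with it; the furniture and walls round the work are solid. World frame = base frame: x ahead of the robot, y to its left, z up, the work surface at z = 0. Lengths are in mm, angles in rad, forces in N, time in s.
With the tool pointing down it reaches from about 325 to 925 mm from the base axis. Payload 3.1 kg.
Tool frame: the origin (TCP) lies at the centre of the arm's flange, where the gripper is bolted on; the fingertips stand 173 mm ahead of it and the grasp point (between the pads) lies 155 mm ahead of it; z points along the fingers, y is the direction in which the jaws open and shut (so a half turn about z gives the same grasp; the last joint's range is limited). The gripper opens to 85 mm and grips with 20 to 120 N. Pads are 22 mm wide; open, the fingers measure 114 mm over their backs; the gripper's body (76 mm by 85 mm) begins 54 mm behind the grasp point. The pads swing forward as they close: fully open they stand 13 mm farther back than shut.
Start: joints at [1.216, 0.217, 1.613, -0, 1.311, -0.112], TCP at [150.244, 606.686, 404.7] pointing down, gripper open.
Joint ranges: [-2.75, 2.75], [-0.78, 2.1], [0.31, 2.55], [-1.13, 4.27], [0.13, 2.63], [-2.58, 2.58]. Speed limits (rad/s): [2.79, 2.79, 3.14, 3.14, 3.14, 3.14].

## Interface

Orientations are given as a rotation vector (axis times angle).
In Python, from bench import robot, capture, order gives the robot as it stands.
- The arm moves only by the tool step_arm, never from a script. Its argument "increments" is a list of rows, each an object of numbers: "ax", "ay", "az": the turn, a rotation vector about the tool's x, y, z in units of 5 degrees (1.0 is 5 degrees); "dx", "dy", "dz": the shift along the tool's x, y, z in units of 30 mm (1.0 is 30 mm); "jaw": the closure in counts, from 0 (fully open) to 255 (shut). In form: [{"ax": .., "ay": .., "az": .., "dx": .., "dy": .., "dz": .., "jaw": ..}, ...]. A call has 1 to 8 rows; each row is the pose to reach, as a shift and turn from the pose commanded when the call began, along the tool's axes at that moment; what a row does not reach only later rows make up. A row lasts 1/12 s, in which the tool goes at most 41.7 mm and 7.16 degrees, less where a joint would pass 70% of its speed; a pose out of reach is approached as far as the arm can. A call with a gripper value outside its range is refused whole. The fingers move at their own pace and stop on an object; the grip force is fixed at half the most. Time passes only in rows, so rows that repeat a pose let the fingers close. It gives the time, the measured TCP pose, the force and the opening at its end, in the units of the state.
- robot.get_state(): the state, without advancing time (a new reading comes with each control period).
- capture(name): name is "side" or "top" or "wrist"; returns a dict with "img" (420x560x3 uint8, red, green, blue), "z_map" (420x560 float32, mm along the optical axis (not along the pixel's ray), 0 where there is no reading), "camera_matrix" (3x3 intrinsics, pixels), "T" (4x4, takes a point from camera to world coordinates); the wrist camera has in their place "mount" (4x4, takes a point from camera to tool coordinates, whose origin is the TCP and whose axes are the flange's). Camera axes: x right, y down, z forward; pixel columns grow to the right and rows downward; lengths in mm; the calibration is good to about 2 mm. A picture is of the moment at which its call begins: read the wrist's pose just before it.
- order.close_job(): hands the job in, once; it reports no verdict.
The state is a dict: "time_s": time; "joint_positions": joint angles; "joint_velocities": joint speeds; "effort": joint torques, N m; "tool_pos": TCP position; "eef_rot": TCP orientation; "wrist_force": force on the tool from outside, world axes, zero at the start; "ft_torque": the same for the moment, N m; "grip_width": opening from 0.0 (shut) to 1.0 (fully open).
Only numpy, scipy, OpenCV 4.12 (cv2) and the standard library are available. Lean on these libraries where they do the work, as an engineer would, in place of code of your own. Each camera call takes 0.05 s, during which the arm holds its last target.

## Working session

There is one attempt and no reset: what is moved stays moved. The work goes in short steps, Python scripts to look and compute and a tool call to move; the robot and the scene stay as the last step left them, time stands still between calls to the robot, and variables do not carry over. Pictures are saved under pics/ and viewed, and the job is handed in when it is done.

Besides the shell and the picture viewer there is one more tool, called after "Request:" as name([rows], argument=value, ...), one row to a line, values as JSON. step_arm: Moves the arm, as the interface text tells. Its arguments: {"type":"object","properties":{"increments":{"type":"array","items":{"type":"object","properties":{"ax":{"type":"number"},"ay":{"type":"number"},"az":{"type":"number"},"dx":{"type":"number"},"dy":{"type":"number"},"dz":{"type":"number"},"jaw":{"type":"number"}}}}},"required":["increments"]}

```bash
mkdir -p pics; ls; python3 - <<'E'
from bench import robot, capture, order
import cv2, numpy as np
print(robot.get_state())
for n in ("side","top","wrist"):
    c=capture(n); cv2.imwrite(f"pics/{n}0.png",c["img"][:,:,::-1]); np.savez(f"{n}0.npz",**c)
    print(n,c["camera_matrix"].tolist(), np.round(c.get("T",c.get("mount")),4).tolist(), (c["z_map"]>0).mean())
E
```

```text
pics
{'time_s': 0.0, 'joint_positions': array([ 1.21579319e+00,  2.17796116e-01,  1.61493816e+00,  1.67551556e-05,
        1.31128173e+00, -1.12189213e-01]), 'joint_velocities': array([-1.16020660e-03, -7.44718116e-05,  7.33193145e-04,  6.37586865e-04,
        6.19961332e-04, -1.22422218e-03]), 'effort': array([-3.06749007e-04, -3.96853101e+01, -3.03850365e+01,  6.90500116e-06,
        9.72423441e-03,  6.33170274e-06]), 'tool_pos': array([150.10253264, 606.297845  , 403.33962427]), 'eef_rot': array([-0.38041156, -3.11789265,  0.00369664]), 'wrist_force': array([-0.05005742,  0.47512021,  0.46489971]), 'ft_torque': array([-0.04163349,  0.00564177,  0.00021296]), 'grip_width': 0.9978129646376853}
side [[486.3310800278362, 0.0, 277.41205341176993], [0.0, 486.3310800278362, 209.46998175525727], [0.0, 0.0, 1.0]] [[0.0968, -0.7759, 0.6234, -305.5085], [-0.9951, -0.0639, 0.075, -297.1309], [-0.0184, -0.6276, -0.7783, 1110.3158], [0.0, 0.0, 0.0, 1.0]] 0.9960374149659864
top [[442.6477143927667, 0.0, 277.1516320438505], [0.0, 442.6477143927667, 206.46517046471902], [0.0, 0.0, 1.0]] [[-0.0067, -0.9992, 0.0401, 472.0291], [-0.9999, 0.0063, -0.0111, -174.4167], [0.0109, -0.0402, -0.9991, 1094.2788], [0.0, 0.0, 0.0, 1.0]] 0.9959651360544217
wrist [[372.48079865282824, 0.0, 275.8415503706357], [0.0, 372.48079865282824, 216.93620474837502], [0.0, 0.0, 1.0]] [[0.0, -0.946, -0.324, 83.2789], [1.0, 0.0003, -0.0009, -0.2791], [0.001, -0.324, 0.946, 31.1266], [0.0, 0.0, 0.0, 1.0]] 0.9961011904761905
```

View pics/side0.png

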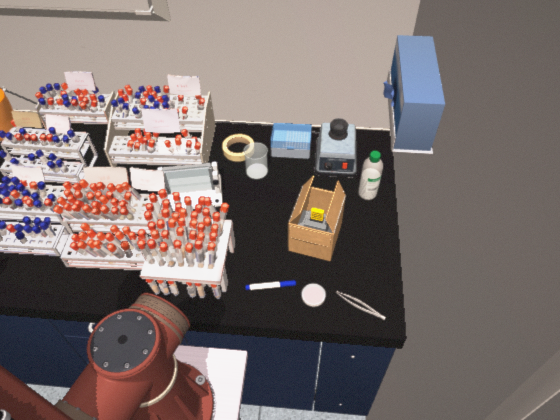

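View pics/top0.png

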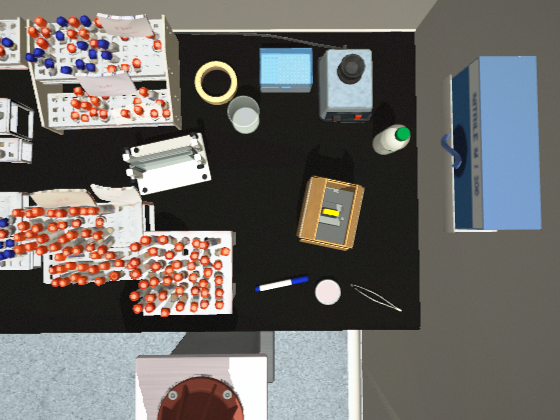

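View pics/wrist0.png

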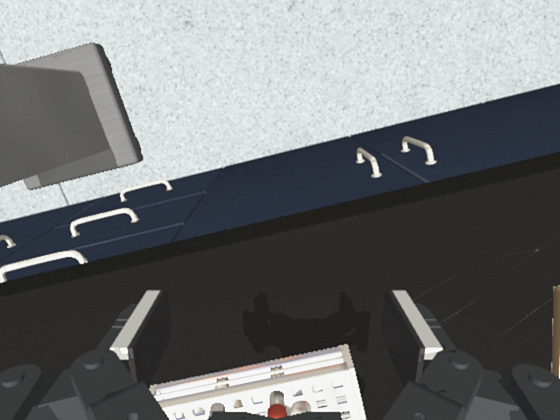

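```bash
cat > h.py <<'E'
import numpy as np, cv2
def load(n): 
    d=np.load(n+".npz"); return {k:d[k] for k in d.files}
def cloud(c,T=None):
    T=c["T"] if T is None else T
    K=c["camera_matrix"]; z=c["z_map"].astype(float); v,u=np.mgrid[:z.shape[0],:z.shape[1]]
    P=np.stack([(u-K[0,2])/K[0,0]*z,(v-K[1,2])/K[1,1]*z,z],-1)
    return P@T[:3,:3].T+T[:3,3]
def ray(c,u,v,h,T=None):
    T=c["T"] if T is None else T
    K=c["camera_matrix"]; d=T[:3,:3]@np.array([(u-K[0,2])/K[0,0],(v-K[1,2])/K[1,1],1]); o=T[:3,3]
    return o+d*(h-o[2])/d[2]
def toolT(s):
    T=np.eye(4); T[:3,:3]=cv2.Rodrigues(np.array(s["eef_rot"],float))[0]; T[:3,3]=s["tool_pos"]; return T
E
python3 - <<'E'
from h import *
c=load("top0"); im=c["img"][:,:,::-1]
def crop(x0,y0,x1,y1,s,n): cv2.imwrite(f"pics/{n}.png",cv2.resize(im[y0:y1,x0:x1],None,fx=s,fy=s,interpolation=cv2.INTER_CUBIC))
crop(285,160,385,260,6,"cart_t"); crop(110,120,220,205,6,"stand_t")
P=cloud(c)
print("table z",np.median(P[200:260,240:290,2]))
hsv=cv2.cvtColor(im,cv2.COLOR_BGR2HSV)
m=cv2.inRange(hsv,(22,150,150),(35,255,255)); m[:, :290]=0;m[:, 380:]=0
print("yellow", m.sum()//255, P[m>0].mean(0), cv2.minAreaRect(np.argwhere(m>0)[:,::-1].astype(np.float32)))
for (u0,u1,v0,v1) in [(290,372,170,255)]:
    z=P[v0:v1:4,u0:u1:4,2]; print(np.round(z).astype(int))
c2=load("side0"); im=c2["img"][:,:,::-1]
crop(280,170,355,265,6,"cart_s")
E
```

```text
table z 1.151923637259074
yellow 84 [ 498.58303779 -302.93246479  117.1711525 ] ((330.44232177734375, 211.78848266601562), (15.689291000366211, 5.295135498046875), 11.309932708740234)
[[   1    3    0    0    2    2    0    2    2    4   -2   -1    2    0
     3    1   -3    1    2   -1    4]
 [  -1    4    1    1    0    1    1   -2    1   -1    0   -2   -2    5
     1    1    2    0   -2    3    2]
 [   1    3    1    4    1   -1  134  148  163  174    3   -3   -1    2
     0    5    0   -1    3   -1    3]
 [   3   -2    0   -1   -1  112  140  151  165  175  117  128  123  126
   106    0   -1    0   -1    1   -1]
 [   0    4    1    1    4  132  139  152  165   20   41   54   68   86
   105  120  121  174    0    0    0]
 [   1    1    4   -1   24  131  140  158  170   23   24   21   26   24
    22   40   57  167  138   -2    1]
 [  -1    3    5    1   57  130  145  160  171   28   25   23   23   27
    23   26   31  164  132    4   -1]
 [   0    2   -1    2   82  137  149  161  170   22   21   22   25   23
    22   25  176  155  125    0    2]
 [   2    3   -1    0  115  138  150
[... 804 characters left out ...]
3
    24  167  137    0    2   -1    4]
 [   3    0   65  135  147  155  172   24   21   19   23   25   22   27
    27  160  132    2    4   -1   -3]
 [   6   -1   -1    1  124  163  174   23   23   24   23   28   21   24
   176  157  125   -2    2    2    3]
 [   4    3    1    0   82  100  116  123    1  122  121    6   21   22
   175  152   -4    3    3    3   -2]
 [   3   -3    3    0    0    0    0    0   -2   90  105  115  126   -1
   172  144    1    1    1    2   -3]
 [   0    0    1    1   -1    1    2    2   -3   -3   -1    1    0   -1
    87    0    1   -1   -2   -1    4]
 [   4    2    4    2   -1    1    1    2    1   -2   -3    2    4    2
    -1    3   -2    1    1    1    0]]
```

View pics/cart_t.png

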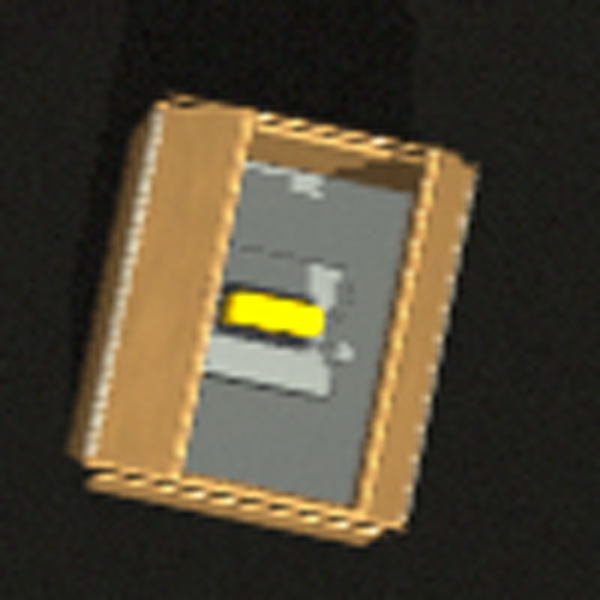

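View pics/stand_t.png

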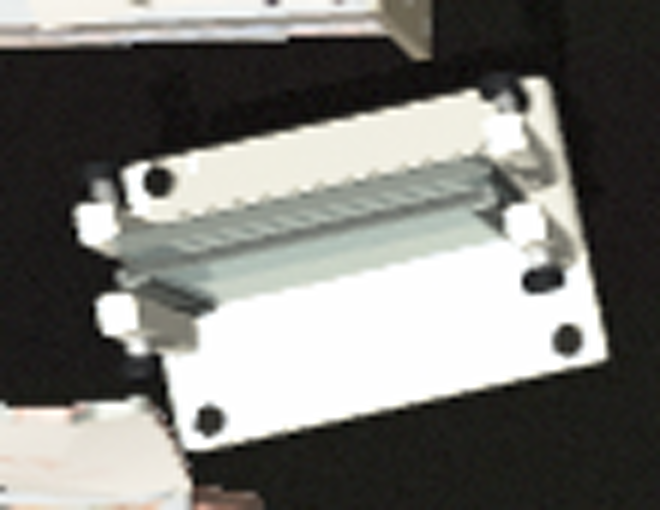

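View pics/cart_s.png

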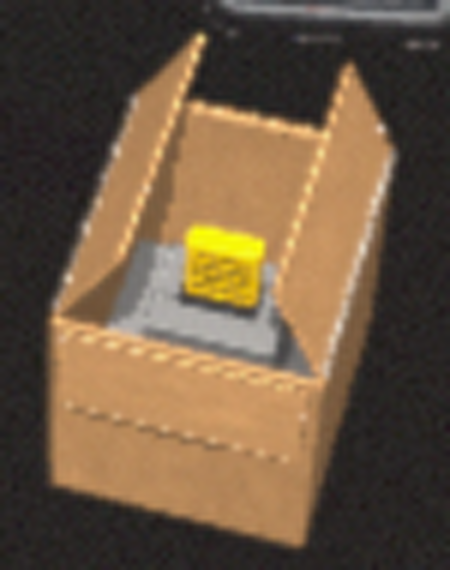

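```bash
python3 - <<'E'
from h import *
c=load("top0"); im=c["img"][:,:,::-1]; P=cloud(c); c2=load("side0"); P2=cloud(c2)
# carton: top-view wood mask, outward
hsv=cv2.cvtColor(im,cv2.COLOR_BGR2HSV)
sel=np.zeros(im.shape[:2],bool); sel[160:260,285:385]=1
# flap edges: z>168
for lo,hi,name in [(171,182,'edge'),(119,127,'rim')]:
    for Q,n,S in ((P,'top',sel),(P2,'side',None)):
        m=(Q[...,2]>lo)&(Q[...,2]<hi)&(abs(Q[...,0]-490)<110)&(abs(Q[...,1]+310)<110)
        q=Q[m]; print(name,n,m.sum(),q.mean(0).round(1), q.min(0).round(),q.max(0).round())
# handle
y=cv2.inRange(hsv,(22,120,120),(35,255,255)); y[:,:290]=0;y[:,380:]=0
cn=max(cv2.findContours(y,0,2)[0],key=cv2.contourArea)
b=cv2.boxPoints(cv2.minAreaRect(cn)); pts=np.array([ray(c,u,v,118) for u,v in b]); print("handle box",pts.round(1).tolist(),pts.mean(0))
# flaps faces: fit planes in top view: left flap & right flap
m=(P[...,2]>127)&(P[...,2]<185)&(abs(P[...,0]-490)<110)&(abs(P[...,1]+310)<110)
q=P[m]; d=np.array([np.cos(-.2),np.sin(-.2)]);
lat=(q[:,:2]-[495,-305])@np.array([-d[1],d[0]])
for s in (1,-1):
    f=q[(lat*s>10)]; 
    for _ in range(4):
        mu=f.mean(0); n=np.linalg.svd(f-mu)[2][2]; r=(f-mu)@n; f=f[abs(r)<4]
    # hinge line direction = n x z
    h=np.cross(n,[0,0,1]); h/=np.linalg.norm(h); n=n*np.sign(n[2])
    a=np.arccos(abs(n[2])); print("flap",s,len(f),mu.round(1),n.round(3),"incl from horiz",a,"yaw",np.arctan2(h[1],h[0]))
    # hinge y at z=123.5 : point on plane at along-hinge center
    g=np.array([n[0],n[1]]); t=-(n[2]*(123.5-mu[2]))/(g@g); print(" hinge pt",(mu[:2]+g*t).round(1), "edge z",np.percentile(f[:,2],98))
# stand
print("tube max z", np.percentile(P[180:320,0:240,2],[99,99.9]), "global", np.percentile(P[...,2],99.9))
E
```

```text
edge top 241 [ 496.4 -308.9  174. ] [ 426. -356.  171.] [ 568. -259.  179.]
edge side 105 [ 487.2 -316.7  173.5] [ 424. -354.  171.] [ 562. -261.  179.]
rim top 254 [ 493.5 -299.4  122.7] [ 419. -374.  119.] [ 578. -235.  127.]
rim side 212 [ 477.4 -303.   122.5] [ 415. -377.  119.] [ 573. -235.  127.]
handle box [[505.0, -284.3, 118.0], [504.8, -319.7, 118.0], [491.5, -319.6, 118.0], [491.7, -284.2, 118.0]] [ 498.25017338 -301.97010142  118.        ]
flap 1 941 [ 506.7 -261.9  152.5] [0.183 0.845 0.502] incl from horiz 1.044866313654903 yaw -0.21290159774790895
 hinge pt [ 510.3 -245.5] edge z 174.6573374183485
flap -1 487 [ 488.5 -348.6  155.9] [-0.189 -0.881  0.435] incl from horiz 1.121300022011591 yaw -0.2113291654665849
 hinge pt [ 485.2 -363.9] edge z 176.83026737377446
tube max z [ 216.56320295 1094.27877615] global 1094.2787761538204
```

```bash
cat >> h.py <<'E'
def go(pos,psi):
    from bench import robot
    s=robot.get_state(); T=toolT(s); c,n=np.cos(psi),np.sin(psi)
    R=np.array([[-n,c,0],[c,n,0],[0,0,-1.]])
    d=T[:3,:3].T@(np.array(pos)-T[:3,3])/30; a=cv2.Rodrigues(T[:3,:3].T@R)[0].ravel()/np.radians(5)
    y=T[:3,1]; print("t",round(s["time_s"],2),"pos",s["tool_pos"].round(1),"psi",round(np.arctan2(y[1],y[0]),4),"zaxis",T[:3,2].round(4),"F",np.round(s["wrist_force"],2),"M",np.round(s["ft_torque"],3),"w",round(s["grip_width"],3),"q",np.round(s["joint_positions"],2))
    print("d",d.round(3),"a",a.round(3))
E
python3 - <<'E'
from h import *
go([498,-303,440],-0.212)
c=load("side0");P=cloud(c);m=(P[...,2]>210)&(P[...,2]<700)&(P[...,0]<620)&(P[...,0]>250)
print(np.c_[np.histogram(P[m][:,1],10)[0]], P[m].min(0),P[m].max(0), np.percentile(P[m][:,2],[50,90,99]))
E
```

```text
t 0.15 pos [150.1 606.4 403.6] psi 1.328 zaxis [-6.0e-04 -1.8e-03 -1.0e+00] F [-0.36  0.3   0.66] M [ 0.006 -0.004 -0.014] w 1.003 q [ 1.22  0.22  1.61 -0.    1.31 -0.11]
d [-18.542 -26.639  -1.166] a [-1.9000e-02  1.5000e-02  1.7647e+01]
[[14587]
 [ 1909]
 [    0]
 [    0]
 [    0]
 [    0]
 [    1]
 [  116]
 [  176]
 [  248]] [ 250.00790183 -541.47642046  210.00084205] [619.96806731 107.30629249 699.99066609] [506.29578565 656.45360503 695.64356258]
```

Request:
step_arm([
  {"dx": -1,"dy": -1.4,"dz": -1.2,"az": 1,"jaw": 255},
  {"dx": -18.54,"dy": -26.64,"dz": -1.2,"az": 17.6,"jaw": 255},
  {"dx": -18.54,"dy": -26.64,"dz": -1.2,"az": 17.6,"jaw": 255},
  {"dx": -18.54,"dy": -26.64,"dz": -1.2,"az": 17.6,"jaw": 255},
  {"dx": -18.54,"dy": -26.64,"dz": -1.2,"az": 17.6,"jaw": 255},
  {"dx": -18.54,"dy": -26.64,"dz": -1.2,"az": 17.6,"jaw": 255},
  {"dx": -18.54,"dy": -26.64,"dz": -1.2,"az": 17.6,"jaw": 255},
  {"dx": -18.54,"dy": -26.64,"dz": -1.2,"az": 17.6,"jaw": 255},
])

```text
validation failed for argument at $.in...
```

```bash
python3 -c "
from h import *
go([498,-303,440],-0.212)"
```

```text
t 0.15 pos [150.1 606.4 403.6] psi 1.328 zaxis [-6.0e-04 -1.8e-03 -1.0e+00] F [-0.36  0.3   0.66] M [ 0.006 -0.004 -0.014] w 1.003 q [ 1.22  0.22  1.61 -0.    1.31 -0.11]
d [-18.542 -26.639  -1.166] a [-1.9000e-02  1.5000e-02  1.7647e+01]
```

Request:
step_arm([
  {"dx": -0.75,"dy": -1.1,"dz": -1.2,"az": 0.8,"jaw": 255},
  {"dx": -1.5,"dy": -2.2,"dz": -1.2,"az": 1.6,"jaw": 255},
  {"dx": -2.3,"dy": -3.3,"dz": -1.2,"az": 2.4,"jaw": 255},
  {"dx": -3.1,"dy": -4.4,"dz": -1.2,"az": 3.2,"jaw": 255},
  {"dx": -3.8,"dy": -5.5,"dz": -1.2,"az": 4,"jaw": 255},
  {"dx": -4.6,"dy": -6.6,"dz": -1.2,"az": 4.8,"jaw": 255},
  {"dx": -5.4,"dy": -7.7,"dz": -1.2,"az": 5.6,"jaw": 255},
  {"dx": -6.2,"dy": -8.9,"dz": -1.2,"az": 6.5,"jaw": 255},
])

```text
validation failed for argument at $.in...
```

```bash
python3 -c "
from h import *
go([498,-303,440],-0.212)"
```

```text
t 0.15 pos [150.1 606.4 403.6] psi 1.328 zaxis [-6.0e-04 -1.8e-03 -1.0e+00] F [-0.36  0.3   0.66] M [ 0.006 -0.004 -0.014] w 1.003 q [ 1.22  0.22  1.61 -0.    1.31 -0.11]
d [-18.542 -26.639  -1.166] a [-1.9000e-02  1.5000e-02  1.7647e+01]
```

Request:
step_arm([
  {"ax": 0,"ay": 0,"dx": -0.75,"dy": -1.1,"dz": -1.2,"az": 0.8,"jaw": 255},
  {"ax": 0,"ay": 0,"dx": -18.54,"dy": -26.64,"dz": -1.2,"az": 17.6,"jaw": 255},
  {"ax": 0,"ay": 0,"dx": -18.54,"dy": -26.64,"dz": -1.2,"az": 17.6,"jaw": 255},
  {"ax": 0,"ay": 0,"dx": -18.54,"dy": -26.64,"dz": -1.2,"az": 17.6,"jaw": 255},
  {"ax": 0,"ay": 0,"dx": -18.54,"dy": -26.64,"dz": -1.2,"az": 17.6,"jaw": 255},
  {"ax": 0,"ay": 0,"dx": -18.54,"dy": -26.64,"dz": -1.2,"az": 17.6,"jaw": 255},
  {"ax": 0,"ay": 0,"dx": -18.54,"dy": -26.64,"dz": -1.2,"az": 17.6,"jaw": 255},
  {"ax": 0,"ay": 0,"dx": -18.54,"dy": -26.64,"dz": -1.2,"az": 17.6,"jaw": 255},
])

```text
time_s: 0.82
tool_pos: [265.1, 303.4, 434.8]
eef_rot: [1.764, 2.599, -0.0]
wrist_force: [0.9, -0.6, 1.3]
grip_width: -0.003
```

```bash
python3 -c "
from h import *
go([498,-303,440],-0.212)"
```

```text
t 0.82 pos [265.1 303.4 434.8] psi 0.3781 zaxis [ 1.e-04 -2.e-04 -1.e+00] F [ 0.92 -0.64  1.28] M [ 0.01 -0.01  0.01] w -0.003 q [ 0.68 -0.31  2.07 -0.    1.39  0.3 ]
d [-21.651  -0.247  -0.169] a [1.000e-03 3.000e-03 6.762e+00]
```

Request:
step_arm([
  {"ax": 0,"ay": 0,"az": 6.76,"dx": -21.65,"dy": -0.25,"dz": -0.2,"jaw": 255},
  {"ax": 0,"ay": 0,"az": 6.76,"dx": -21.65,"dy": -0.25,"dz": -0.2,"jaw": 255},
  {"ax": 0,"ay": 0,"az": 6.76,"dx": -21.65,"dy": -0.25,"dz": -0.2,"jaw": 255},
  {"ax": 0,"ay": 0,"az": 6.76,"dx": -21.65,"dy": -0.25,"dz": -0.2,"jaw": 255},
  {"ax": 0,"ay": 0,"az": 6.76,"dx": -21.65,"dy": -0.25,"dz": -0.2,"jaw": 255},
  {"ax": 0,"ay": 0,"az": 6.76,"dx": -21.65,"dy": -0.25,"dz": -0.2,"jaw": 255},
  {"ax": 0,"ay": 0,"az": 6.76,"dx": -21.65,"dy": -0.25,"dz": -0.2,"jaw": 255},
  {"ax": 0,"ay": 0,"az": 6.76,"dx": -21.65,"dy": -0.25,"dz": -0.2,"jaw": 255},
])

```text
time_s: 1.48
tool_pos: [386.2, -7.4, 438.3]
eef_rot: [2.439, 1.979, 0.001]
wrist_force: [0.7, 1.0, 0.6]
grip_width: 0.001
```

```bash
python3 -c "
from h import *
go([498,-303,440],-0.212)"
```

```text
t 1.48 pos [386.2  -7.4 438.3] psi -0.2074 zaxis [ 1.e-03  1.e-04 -1.e+00] F [0.7  0.96 0.58] M [ 0.014 -0.042 -0.033] w 0.001 q [-0.2  -0.36  2.09  0.    1.41  0.01]
d [-8.875  5.677 -0.055] a [ 0.011 -0.003  0.053]
```

Request:
step_arm([
  {"ax": 0,"ay": 0,"az": 0,"dx": -8.88,"dy": 5.68,"dz": 0,"jaw": 255},
  {"ax": 0,"ay": 0,"az": 0,"dx": -8.88,"dy": 5.68,"dz": 0,"jaw": 255},
  {"ax": 0,"ay": 0,"az": 0,"dx": -8.88,"dy": 5.68,"dz": 0,"jaw": 255},
  {"ax": 0,"ay": 0,"az": 0,"dx": -8.88,"dy": 5.68,"dz": 0,"jaw": 255},
  {"ax": 0,"ay": 0,"az": 0,"dx": -8.88,"dy": 5.68,"dz": 0,"jaw": 255},
  {"ax": 0,"ay": 0,"az": 0,"dx": -8.88,"dy": 5.68,"dz": 0,"jaw": 255},
  {"ax": 0,"ay": 0,"az": 0,"dx": -8.88,"dy": 5.68,"dz": 0,"jaw": 255},
  {"ax": 0,"ay": 0,"az": 0,"dx": -8.88,"dy": 5.68,"dz": 0,"jaw": 255},
])

```text
time_s: 2.15
tool_pos: [498.9, -304.7, 437.5]
eef_rot: [2.44, 1.977, -0.001]
wrist_force: [0.5, 0.3, 0.0]
grip_width: 0.001
```

```bash
python3 - <<'E'
from h import *
go([498,-303,316],-0.212)
from bench import robot,capture
s=robot.get_state();c=capture("wrist"); cv2.imwrite("pics/w1.png",c["img"][:,:,::-1]); np.savez("w1.npz",**c,TT=toolT(s))
go([498,-303,316],-0.212)
E
```

```text
t 2.15 pos [ 498.9 -304.7  437.5] psi -0.2091 zaxis [-0.     -0.0013 -1.    ] F [0.51 0.27 0.02] M [ 0.028  0.036 -0.039] w 0.001 q [-0.67  0.11  1.68 -0.    1.36 -0.46]
d [ 0.056 -0.042  4.05 ] a [0.003 0.014 0.034]
t 2.2 pos [ 499.5 -307.2  437.4] psi -0.2107 zaxis [ 0.0011 -0.0043 -1.    ] F [ 0.71 -2.57 -0.04] M [-0.092 -0.017  0.025] w 0.0 q [-0.67  0.11  1.67 -0.    1.35 -0.46]
d [ 0.143 -0.087  4.047] a [0.023 0.046 0.015]
```

View pics/w1.png

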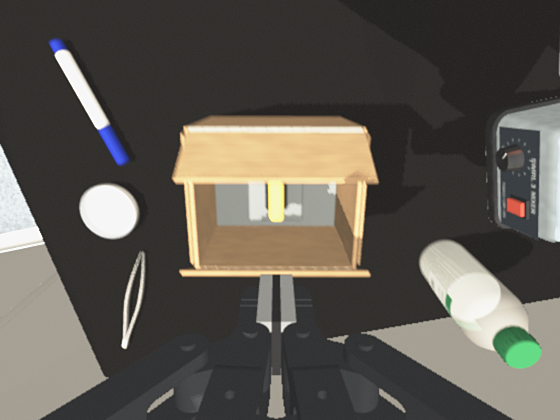

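Request:
step_arm([
  {"ax": 0,"ay": 0,"az": 0,"dx": 0.1,"dy": -0.08,"dz": 1.3,"jaw": 255},
  {"ax": 0,"ay": 0,"az": 0,"dx": 0.1,"dy": -0.08,"dz": 2.6,"jaw": 255},
  {"ax": 0,"ay": 0,"az": 0,"dx": 0.1,"dy": -0.08,"dz": 3.7,"jaw": 255},
  {"ax": 0,"ay": 0,"az": 0,"dx": 0.1,"dy": -0.08,"dz": 4.05,"jaw": 255},
  {"ax": 0,"ay": 0,"az": 0,"dx": 0.1,"dy": -0.08,"dz": 4.05,"jaw": 255},
  {"ax": 0,"ay": 0,"az": 0,"dx": 0.7,"dy": -0.08,"dz": 4.05,"jaw": 255},
  {"ax": 0,"ay": 0,"az": 0,"dx": 1.2,"dy": -0.08,"dz": 4.05,"jaw": 255},
  {"ax": 0,"ay": 0,"az": 0,"dx": 1.6,"dy": -0.08,"dz": 4.05,"jaw": 255},
])

```text
time_s: 2.87
tool_pos: [507.0, -253.0, 319.4]
eef_rot: [2.435, 1.978, 0.002]
wrist_force: [-0.0, -1.2, -0.8]
grip_width: 0.001
```

```bash
python3 - <<'E'
from h import *
u=np.array([.21,.978])*63
go([498+u[0],-304+u[1],316],-0.212)
go([498-u[0],-304-u[1],316],-0.212)
E
```

```text
t 2.87 pos [ 507.  -253.   319.4] psi -0.2064 zaxis [ 0.0037 -0.0027 -1.    ] F [-0.04 -1.23 -0.76] M [-0.243  0.064  0.006] w 0.001 q [-0.59  0.18  1.83 -0.    1.13 -0.38]
d [0.376 0.066 0.113] a [0.048 0.022 0.064]
t 2.87 pos [ 507.  -253.   319.4] psi -0.2064 zaxis [ 0.0037 -0.0027 -1.    ] F [-0.04 -1.23 -0.76] M [-0.243  0.064  0.006] w 0.001 q [-0.59  0.18  1.83 -0.    1.13 -0.38]
d [-3.826  0.044  0.121] a [0.048 0.022 0.064]
```

Request:
step_arm([
  {"ax": 0,"ay": 0,"az": 0,"dx": 0.45,"dy": 0.05,"dz": 0.1,"jaw": 255},
  {"ax": 0,"ay": 0,"az": 0,"dx": 0.45,"dy": 0.05,"dz": 0.1,"jaw": 255},
  {"ax": 0,"ay": 0,"az": 0,"dx": -0.8,"dy": 0.05,"dz": 0.1,"jaw": 255},
  {"ax": 0,"ay": 0,"az": 0,"dx": -1.8,"dy": 0.05,"dz": 0.1,"jaw": 255},
  {"ax": 0,"ay": 0,"az": 0,"dx": -2.5,"dy": 0.05,"dz": 0.1,"jaw": 255},
  {"ax": 0,"ay": 0,"az": 0,"dx": -3.1,"dy": 0.05,"dz": 0.1,"jaw": 255},
  {"ax": 0,"ay": 0,"az": 0,"dx": -3.7,"dy": 0.05,"dz": 0.1,"jaw": 255},
  {"ax": 0,"ay": 0,"az": 0,"dx": -3.9,"dy": 0.05,"dz": 0.1,"jaw": 255},
])

```text
time_s: 3.53
tool_pos: [483.1, -370.2, 314.2]
eef_rot: [2.439, 1.978, -0.0]
wrist_force: [0.4, 0.3, 0.0]
grip_width: -0.004
```

Request:
step_arm([
  {"ax": 0,"ay": 0,"az": 0,"dx": 0,"dy": 0,"dz": 0,"jaw": 255},
  {"ax": 0,"ay": 0,"az": 0,"dx": 0.8,"dy": 0,"dz": 0,"jaw": 255},
  {"ax": 0,"ay": 0,"az": 0,"dx": 2.0,"dy": 0,"dz": -1,"jaw": 200},
  {"ax": 0,"ay": 0,"az": 0,"dx": 2.1,"dy": 0,"dz": -2,"jaw": 140},
  {"ax": 0,"ay": 0,"az": 0,"dx": 2.1,"dy": 0,"dz": -2,"jaw": 120},
  {"ax": 0,"ay": 0,"az": 0,"dx": 2.1,"dy": 0,"dz": -2,"jaw": 120},
])

```text
time_s: 4.03
tool_pos: [497.6, -305.6, 377.1]
eef_rot: [2.431, 1.979, 0.002]
wrist_force: [-0.1, -0.2, 0.0]
grip_width: 0.528
```

```bash
python3 - <<'E'
from h import *
go([498,-303,258],-0.212)
from bench import robot,capture
s=robot.get_state();c=capture("wrist"); cv2.imwrite("pics/w2.png",c["img"][:,:,::-1]); np.savez("w2.npz",**c,TT=toolT(s))
s=robot.get_state();c=capture("wrist"); np.savez("w3.npz",**c,TT=toolT(s))
c=capture("side"); np.savez("s2.npz",**c)
cv2.imwrite("pics/s2.png",cv2.resize(c["img"][130:290,240:420,::-1],None,fx=4,fy=3.75))
E
```

```text
t 4.03 pos [ 497.6 -305.6  377.1] psi -0.2042 zaxis [ 0.0051 -0.004  -1.    ] F [-0.06 -0.2   0.01] M [-0.012 -0.023 -0.004] w 0.528 q [-0.67  0.15  1.74  0.    1.24 -0.47]
d [ 0.098 -0.028  3.969] a [0.067 0.033 0.09 ]
```

View pics/w2.png

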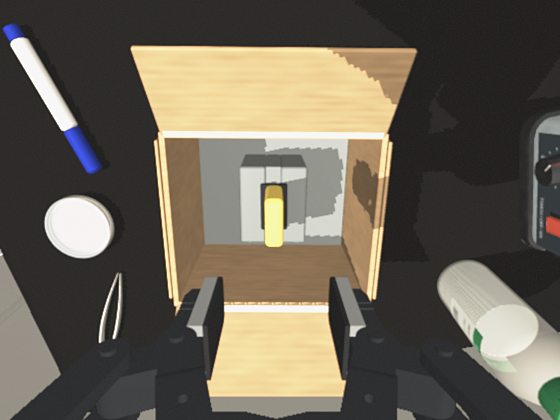

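View pics/s2.png

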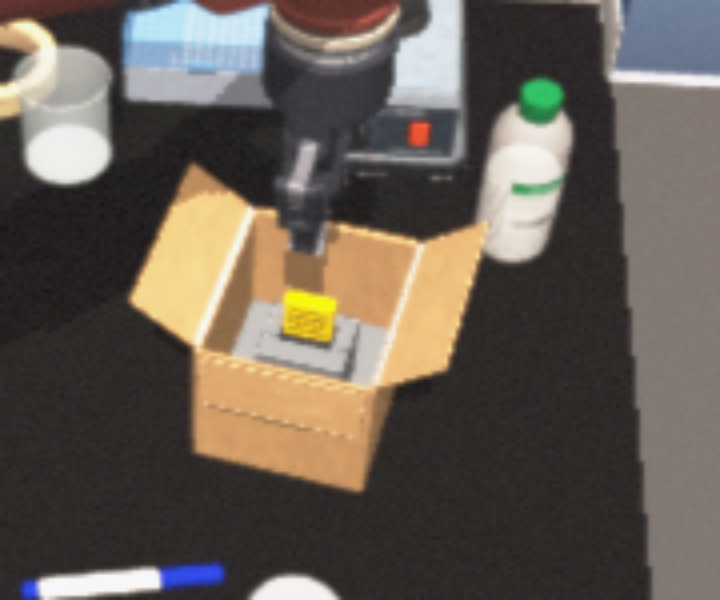

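```bash
python3 - <<'E'
from h import *
for n in ("w2","w3"):
    c=load(n); T=c["TT"]@c["mount"]; P=cloud(c,T); im=c["img"][:,:,::-1]
    hsv=cv2.cvtColor(im,cv2.COLOR_BGR2HSV); y=cv2.inRange(hsv,(22,130,130),(33,255,255)); y[:150]=0;y[260:]=0;y[:,:230]=0;y[:,320:]=0
    q=P[y>0]; q=q[(q[:,2]>113)&(q[:,2]<124)]
    r=cv2.minAreaRect(q[:,:2].astype(np.float32)); b=cv2.boxPoints(r)
    C=np.cov(q[:,:2].T); w,V=np.linalg.eigh(C); d=V[:,1]*np.sign(V[1,1])
    print(n,"N",len(q),"mean",q.mean(0).round(1),"rect",np.round(r[0],1),np.round(r[1],1),"y-dir yaw",np.arctan2(-d[0],d[1]))
    # left flap
    f=P[50:130,150:400][20:75].reshape(-1,3); f=f[(f[:,2]>125)&(f[:,2]<185)]
    mu=f.mean(0);nn=np.linalg.svd(f-mu)[2][2]; print(" left flap angle", np.pi-np.arccos(abs(nn[2])))
c=load("s2");P=cloud(c)
# flaps from side: box region
m=(P[...,2]>128)&(P[...,2]<180)&(abs(P[...,0]-495)<90)
for s in(1,-1):
    d=(P[...,:2]-[498,-303])@np.array([.21,.978]); k=m&(d*s>56)&(d*s<110)
    f=P[k]
    for _ in range(3):
        mu=f.mean(0);nn=np.linalg.svd(f-mu)[2][2]; f=f[abs((f-mu)@nn)<4]
    print(s,len(f),np.pi-np.arccos(abs(nn[2])), np.arctan2(-nn[0],nn[1]))
E
```

```text
w2 N 92 mean [ 500.8 -300.8  115.3] rect [ 497.9 -305.1] [32.6 11.4] y-dir yaw -0.11414102585832334
 left flap angle 2.458960172306809
w3 N 105 mean [ 499.6 -299.7  115.7] rect [ 497.8 -305. ] [32.7 11.6] y-dir yaw -0.041773383253739964
 left flap angle 2.4580168789235364
1 688 2.4732228141346297 2.929148090036396
-1 598 2.408507554753806 -0.21020208414019087
```

```bash
python3 - <<'E'
from h import *
c=load("w3"); im=c["img"][:,:,::-1]
cv2.imwrite("pics/w3z.png",cv2.resize(im[140:265,220:330],None,fx=4.6,fy=4.6,interpolation=cv2.INTER_NEAREST))
hsv=cv2.cvtColor(im,cv2.COLOR_BGR2HSV)
P=cloud(c,c["TT"]@c["mount"])
for v in range(176,256,4): 
    r=[(u,tuple(hsv[v,u]),int(P[v,u,2])) for u in (268,272,276)]
    y=cv2.inRange(hsv[v:v+1],(20,100,80),(35,255,255))[0]; k=np.flatnonzero(y[240:320])+240
    print(v,k.min() if len(k) else 0,k.max() if len(k) else 0,[(int(a[1][1]),int(a[1][2]),a[2]) for a in r])
E
```

```text
176 0 0 [(14, 194, 76), (8, 219, 78), (10, 219, 78)]
180 0 0 [(13, 193, 77), (8, 220, 77), (9, 221, 77)]
184 0 0 [(9, 81, 79), (9, 81, 81), (10, 75, 80)]
188 269 283 [(98, 125, 80), (154, 192, 88), (155, 189, 87)]
192 268 284 [(150, 206, 92), (153, 188, 100), (153, 188, 99)]
196 267 285 [(152, 215, 105), (152, 189, 108), (151, 192, 109)]
200 267 285 [(151, 242, 114), (129, 251, 116), (126, 251, 117)]
204 267 286 [(106, 255, 117), (73, 247, 117), (76, 247, 118)]
208 267 286 [(110, 255, 117), (72, 247, 118), (74, 247, 116)]
212 267 286 [(108, 255, 116), (72, 247, 118), (74, 247, 117)]
216 267 286 [(108, 255, 116), (73, 247, 118), (74, 247, 118)]
220 267 286 [(110, 255, 117), (74, 247, 117), (75, 247, 118)]
224 267 286 [(115, 255, 117), (74, 247, 117), (75, 247, 116)]
228 267 285 [(112, 255, 116), (74, 247, 117), (76, 247, 117)]
232 267 285 [(116, 253, 116), (75, 247, 117), (75, 247, 117)]
236 267 285 [(116, 252, 115), (75, 247, 118), (76, 247, 117)]
240 267 285 [(122, 252, 116), (76, 247, 116), (77, 247, 118)]
244 268 285 [(114, 255, 114), (75, 247, 117), (77, 247, 116)]
248 0 0 [(101, 131, 26), (138, 190, 26), (141, 196, 27)]
252 0 0 [(103, 138, 36), (104, 135, 36), (102, 137, 34)]
```

View pics/w3z.png

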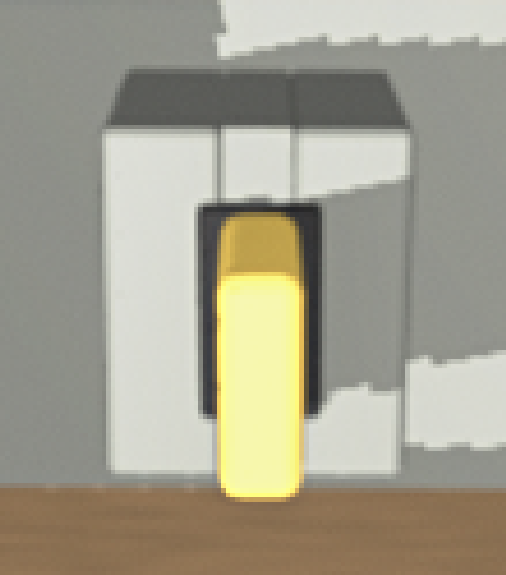

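```bash
python3 - <<'E'
from h import *
c=load("w3"); T=c["TT"]@c["mount"]
for u,v in [(276.3,200),(276.3,247),(276.3,223.5),(267,223.5),(286,223.5),(276.6,205),(276,243)]: print(ray(c,u,v,118,T).round(1))
t=ray(c,276.6,205,118,T)-ray(c,276,243,118,T); print(np.arctan2(-t[0],t[1]))
p=ray(c,276.3,223.5,118,T); go([p[0],p[1],258],-0.212)
E
```

```text
[ 501.3 -289.7  118. ]
[ 494.8 -321.3  118. ]
[ 498.1 -305.1  118. ]
[ 492.3 -303.9  118. ]
[ 504.2 -306.4  118. ]
[ 500.8 -292.9  118. ]
[ 495.2 -318.4  118. ]
-0.21937655418634647
t 4.18 pos [ 496.  -306.   372.7] psi -0.2063 zaxis [-0.0015  0.0011 -1.    ] F [-0.24 -0.39 -0.66] M [0.035 0.028 0.044] w 0.53 q [-0.67  0.16  1.74 -0.    1.24 -0.47]
d [0.042 0.069 3.822] a [-0.019 -0.009  0.065]
```

Request:
step_arm([
  {"ax": 0,"ay": 0,"az": 0.1,"dx": 0.06,"dy": 0.06,"dz": 1.2,"jaw": 120},
  {"ax": 0,"ay": 0,"az": 0.1,"dx": 0.06,"dy": 0.06,"dz": 2.4,"jaw": 120},
  {"ax": 0,"ay": 0,"az": 0.1,"dx": 0.06,"dy": 0.06,"dz": 3.2,"jaw": 120},
  {"ax": 0,"ay": 0,"az": 0.1,"dx": 0.06,"dy": 0.06,"dz": 3.6,"jaw": 120},
  {"ax": 0,"ay": 0,"az": 0.1,"dx": 0.06,"dy": 0.06,"dz": 3.72,"jaw": 120},
  {"ax": 0,"ay": 0,"az": 0.1,"dx": 0.06,"dy": 0.06,"dz": 3.72,"jaw": 120},
  {"ax": 0,"ay": 0,"az": 0.1,"dx": 0.06,"dy": 0.06,"dz": 3.72,"jaw": 120},
])

```text
time_s: 4.77
tool_pos: [498.9, -305.9, 263.1]
eef_rot: [2.446, 1.968, 0.001]
wrist_force: [-0.9, 0.1, 0.1]
grip_width: 0.524
```

```bash
python3 - <<'E'
from h import *
go([498.1,-304.5,261],-0.215)
from bench import robot,capture
c=capture("side"); cv2.imwrite("pics/s3.png",cv2.resize(c["img"][130:290,240:420,::-1],None,fx=4,fy=3.75))
c=capture("wrist"); cv2.imwrite("pics/w4.png",c["img"][:,:,::-1])
go([498.1,-304.5,261],-0.215)
E
```

```text
t 4.77 pos [ 498.9 -305.9  263.1] psi -0.2157 zaxis [ 0.0014 -0.0011 -1.    ] F [-0.93  0.13  0.12] M [-0.008  0.022  0.003] w 0.524 q [-0.67  0.29  1.81 -0.    1.04 -0.45]
d [ 0.04  -0.037  0.071] a [ 0.019  0.009 -0.008]
t 4.87 pos [ 499.3 -306.1  264.3] psi -0.2156 zaxis [ 0.0032 -0.0026 -1.    ] F [ 0.12 -0.49  0.03] M [-0.006  0.058 -0.054] w 0.531 q [-0.67  0.29  1.81 -0.    1.04 -0.45]
d [ 0.043 -0.051  0.11 ] a [ 0.042  0.021 -0.007]
```

View pics/w4.png

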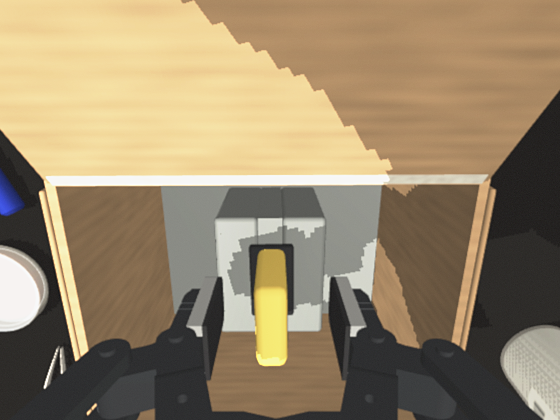

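View pics/s3.png

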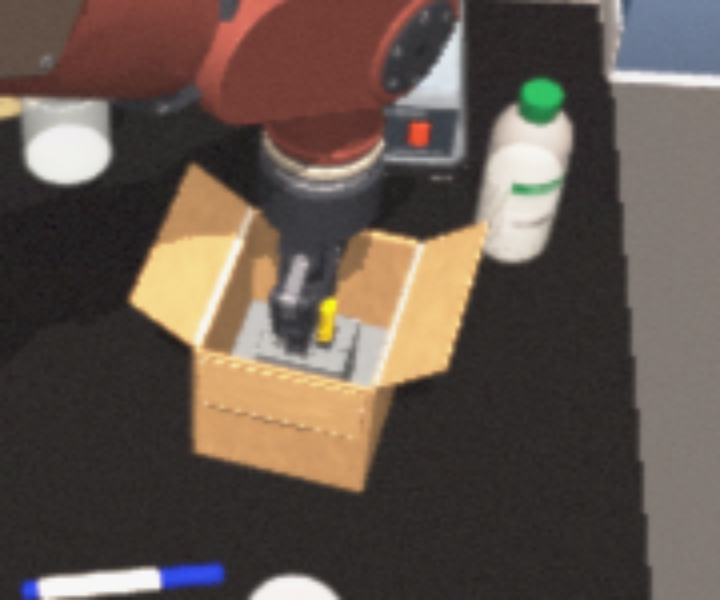

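Request:
step_arm([
  {"ax": 0,"ay": 0,"az": 0,"dx": 0.05,"dy": -0.06,"dz": 0.12,"jaw": 120},
  {"ax": 0,"ay": 0,"az": 0,"dx": 0.05,"dy": -0.06,"dz": 0.12,"jaw": 255},
  {"ax": 0,"ay": 0,"az": 0,"dx": 0.05,"dy": -0.06,"dz": 0.12,"jaw": 255},
  {"ax": 0,"ay": 0,"az": 0,"dx": 0.05,"dy": -0.06,"dz": 0.12,"jaw": 255},
  {"ax": 0,"ay": 0,"az": 0,"dx": 0.05,"dy": -0.06,"dz": 0.12,"jaw": 255},
  {"ax": 0,"ay": 0,"az": 0,"dx": 0.05,"dy": -0.06,"dz": 0.12,"jaw": 255},
  {"ax": 0,"ay": 0,"az": 0,"dx": 0.05,"dy": -0.06,"dz": 0.12,"jaw": 255},
  {"ax": 0,"ay": 0,"az": 0,"dx": 0.05,"dy": -0.06,"dz": 0.12,"jaw": 255},
])

```text
time_s: 5.53
tool_pos: [497.2, -303.6, 259.0]
eef_rot: [2.447, 1.969, 0.0]
wrist_force: [0.4, 1.6, 3.7]
grip_width: 0.13
```

```bash
python3 - <<'E'
from h import *
go([498.1,-304.5,420],-0.215)
from bench import robot,capture
s=robot.get_state();c=capture("wrist"); cv2.imwrite("pics/w5.png",c["img"][:,:,::-1])
E
```

```text
t 5.53 pos [ 497.2 -303.6  259. ] psi -0.2154 zaxis [ 5.e-04 -4.e-04 -1.e+00] F [0.4  1.58 3.65] M [0.124 0.069 0.019] w 0.13 q [-0.67  0.29  1.82  0.    1.03 -0.45]
d [-0.026  0.04  -5.365] a [ 0.007  0.003 -0.005]
```

View pics/w5.png

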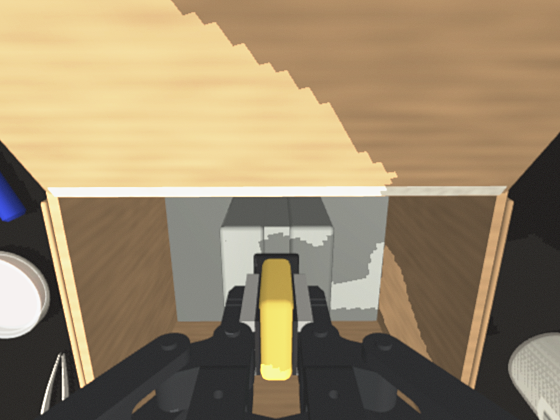

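Request:
step_arm([
  {"ax": 0,"ay": 0,"az": 0,"dx": 0,"dy": 0,"dz": -0.5,"jaw": 255},
  {"ax": 0,"ay": 0,"az": 0,"dx": 0,"dy": 0,"dz": -1.2,"jaw": 255},
  {"ax": 0,"ay": 0,"az": 0,"dx": 0,"dy": 0,"dz": -2.2,"jaw": 255},
  {"ax": 0,"ay": 0,"az": 0,"dx": 0,"dy": 0,"dz": -3.2,"jaw": 255},
  {"ax": 0,"ay": 0,"az": 0,"dx": 0,"dy": 0,"dz": -4.2,"jaw": 255},
  {"ax": 0,"ay": 0,"az": 0,"dx": 0,"dy": 0,"dz": -5.2,"jaw": 255},
  {"ax": 0,"ay": 0,"az": 0,"dx": 0,"dy": 0,"dz": -5.2,"jaw": 255},
  {"ax": 0,"ay": 0,"az": 0,"dx": 0,"dy": 0,"dz": -5.2,"jaw": 255},
])

```text
time_s: 6.25
tool_pos: [497.4, -303.8, 416.7]
eef_rot: [2.444, 1.967, 0.002]
wrist_force: [-0.4, -0.6, -1.1]
grip_width: 0.129
```

```bash
python3 - <<'E'
from h import *
from bench import robot,capture
go([498.1,-304.5,450],-0.215)
c=capture("side"); np.savez("s4.npz",**c); cv2.imwrite("pics/s4.png",cv2.resize(c["img"][100:300,130:420,::-1],None,fx=2.7,fy=2.7))
c=load("top0"); im=c["img"][:,:,::-1]; P=cloud(c)
# stand: base white outline z~16
m=(P[...,2]>10)&(P[...,2]<24)&(im.min(2)>120); m[:120]=0;m[205:]=0;m[:,:115]=0;m[:,220:]=0
q=P[m]; print("base",len(q),q.min(0),q.max(0)); r=cv2.minAreaRect(q[:,:2].astype(np.float32)); print(np.round(cv2.boxPoints(r),1).tolist(),r)
# posts z ~101
for lo,hi in((96,106),(106,120)):
    m=(P[...,2]>lo)&(P[...,2]<hi); m[:120]=0;m[205:]=0;m[:,:110]=0;m[:,220:]=0
    n,lab,st,ce=cv2.connectedComponentsWithStats(m.astype(np.uint8))
    for i in range(1,n):
        if st[i,4]>3: print(lo,st[i],ce[i].round(1),P[lab==i].mean(0).round(1))
E
```

```text
t 6.25 pos [ 497.4 -303.8  416.7] psi -0.2154 zaxis [ 0.0039 -0.0031 -1.    ] F [-0.4  -0.6  -1.07] M [-0.015 -0.014  0.039] w 0.129 q [-0.67  0.12  1.7  -0.    1.31 -0.45]
d [-0.02   0.031 -1.11 ] a [ 0.051  0.025 -0.005]
base 2171 [547.73154156 -23.25117465  10.0002044 ] [696.66412725 171.11885574  23.9728791 ]
[[544.5, 146.5], [582.2999877929688, -25.5], [700.7000122070312, 0.5], [662.7999877929688, 172.5]] ((622.5682373046875, 73.49557495117188), (121.18933868408203, 176.15184020996094), 12.405719757080078)
96 [115 120   6   2   8] [117.2 120.4] [708.9 174.4  99. ]
96 [191 138   7   8  44] [194.2 141.8] [6.588e+02 5.000e-01 1.017e+02]
96 [191 147   2   4   5] [191.6 148.6] [643.7   6.5 100.2]
96 [179 151   6   2   7] [181.6 151.6] [636.9  28.9 101.2]
96 [186 150   4   2   5] [187.4 150.4] [639.7  16.  100. ]
96 [123 153   8   8  44] [126.3 156.8] [625.8 152.7 101.4]
96 [156 153  22   5  23] [166.2 155. ] [629.4  63.4 101.1]
96 [191 152  11   9  48] [196.8 156.5] [625.8  -5.3 100.2]
96 [184 154   5   3   6] [186.3 155. ] [629.3  18.4 100.1]
96 [167 156  16   4  16] [174.5 157.4] [623.7  44.7 101.3]
96 [143 158  12   3  14] [148.1 159. ] [620.7 104.3 100.2]
96 [138 160   4   2   4] [139.5 160.8] [616.6 123.  101.6]
96 [157 161   4   1   4] [158.5 161. ] [615.9  80.7 100.7]
96 [162 160   4   1   4] [163.5 160. ] [618.4  70.   98.8]
96 [143 162  13   3  13] [149.  163.1] [611.3 101.9 101.1]
96 [127 166  11  10  51] [130.5 171.2] [593.4 143.5  99.9]
96 [138 201   5   4  14] [140.4 202.6] [522.4 119.8 103.7]
96 [132 202   5   3   7] [134.4 203.3] [520.8 132.7 105.2]
106 [129 145  63  18 258] [160.3 153.7] [630.1  73.2 114.8]
106 [130 151  63  17 188] [161.2 158.6] [619.2  71.  115.2]
106 [110 202  16   3  28] [117.  203.3] [520.9 170.4 108. ]
106 [129 202   7   3  11] [131.6 203.4] [520.5 137.9 108.3]
106 [136 202   5   3   7] [137.7 203.1] [520.9 124.4 108.4]
```

View pics/s4.png

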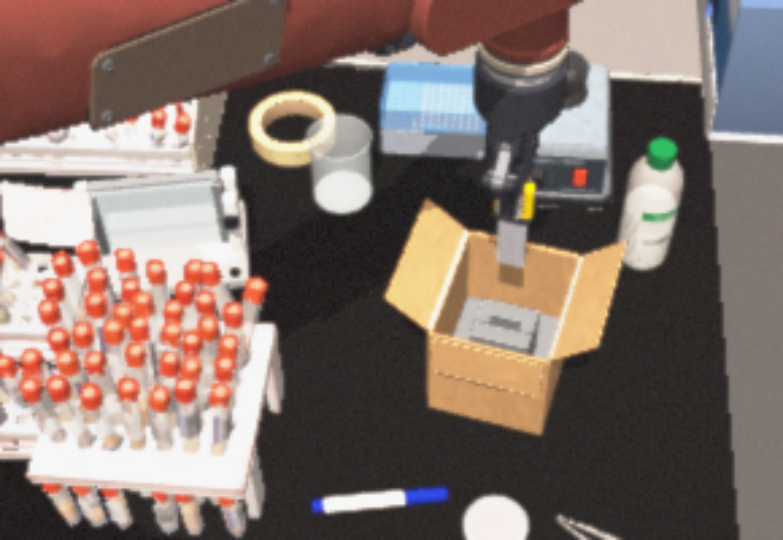

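```bash
python3 - <<'E'
from h import *
go([623.5,73,440],0.216)
E
```

```text
t 6.3 pos [ 496.9 -303.4  414.3] psi -0.2155 zaxis [ 2.e-04 -2.e-04 -1.e+00] F [-0.08 -0.12 -1.52] M [-0.056  0.011  0.002] w 0.13 q [-0.67  0.12  1.71 -0.    1.32 -0.45]
d [13.158  1.441 -0.858] a [ 3.000e-03  2.000e-03 -4.944e+00]
```

Request:
step_arm([
  {"ax": 0,"ay": 0,"az": 0,"dx": 0.5,"dy": 0.05,"dz": -0.86,"jaw": 255},
  {"ax": 0,"ay": 0,"az": -0.6,"dx": 1.5,"dy": 0.15,"dz": -0.86,"jaw": 255},
  {"ax": 0,"ay": 0,"az": -1.2,"dx": 2.7,"dy": 0.3,"dz": -0.86,"jaw": 255},
  {"ax": 0,"ay": 0,"az": -1.8,"dx": 4,"dy": 0.45,"dz": -0.86,"jaw": 255},
  {"ax": 0,"ay": 0,"az": -2.4,"dx": 5.3,"dy": 0.6,"dz": -0.86,"jaw": 255},
  {"ax": 0,"ay": 0,"az": -3,"dx": 6.6,"dy": 0.75,"dz": -0.86,"jaw": 255},
  {"ax": 0,"ay": 0,"az": -3.6,"dx": 7.9,"dy": 0.9,"dz": -0.86,"jaw": 255},
  {"ax": 0,"ay": 0,"az": -3.9,"dx": 8.8,"dy": 1,"dz": -0.86,"jaw": 255},
])

```text
time_s: 6.97
tool_pos: [582.6, -48.8, 436.8]
eef_rot: [-2.07, -2.356, 0.002]
wrist_force: [-0.1, -0.2, -0.5]
grip_width: 0.134
```

```bash
python3 - <<'E'
from h import *
go([623.5,73,440],0.216)
E
```

```text
t 6.97 pos [582.6 -48.8 436.8] psi 0.1288 zaxis [-0.005   0.0024 -1.    ] F [-0.13 -0.17 -0.51] M [ 0.011  0.012 -0.006] w 0.134 q [-0.2   0.11  1.68  0.    1.36 -0.33]
d [ 3.85   1.874 -0.103] a [-0.052 -0.037 -1.   ]
```

Request:
step_arm([
  {"ax": 0,"ay": 0,"az": -0.4,"dx": 1.2,"dy": 0.6,"dz": 0,"jaw": 255},
  {"ax": 0,"ay": 0,"az": -0.8,"dx": 2.4,"dy": 1.2,"dz": 0,"jaw": 255},
  {"ax": 0,"ay": 0,"az": -1,"dx": 3.3,"dy": 1.6,"dz": 0,"jaw": 255},
  {"ax": 0,"ay": 0,"az": -1,"dx": 3.8,"dy": 1.85,"dz": 0,"jaw": 255},
  {"ax": 0,"ay": 0,"az": -1,"dx": 3.8,"dy": 1.85,"dz": 0,"jaw": 255},
  {"ax": 0,"ay": 0,"az": -1,"dx": 3.8,"dy": 1.85,"dz": 0,"jaw": 255},
  {"ax": 0,"ay": 0,"az": -1,"dx": 3.8,"dy": 1.85,"dz": 0,"jaw": 255},
])

```text
time_s: 7.55
tool_pos: [623.1, 67.5, 437.9]
eef_rot: [-1.972, -2.442, 0.005]
wrist_force: [-0.3, 0.6, -0.7]
grip_width: 0.132
```

```bash
python3 - <<'E'
from h import *
from bench import robot,capture
go([623.5,73,440],0.216)
s=robot.get_state();c=capture("wrist"); cv2.imwrite("pics/w6.png",c["img"][:,:,::-1]); np.savez("w6.npz",**c,TT=toolT(s))
c=capture("top"); cv2.imwrite("pics/t6.png",cv2.resize(c["img"][110:215,100:240,::-1],None,fx=5,fy=5));np.savez("t6.npz",**c)
c=capture("side"); cv2.imwrite("pics/s6.png",cv2.resize(c["img"][100:300,100:280,::-1],None,fx=4,fy=3));np.savez("s6.npz",**c)
go([623.5,73,440],0.216)
E
```

```text
t 7.55 pos [623.1  67.5 437.9] psi 0.212 zaxis [-4.e-03 -8.e-04 -1.e+00] F [-0.3   0.65 -0.73] M [ 0.04  -0.     0.021] w 0.132 q [-0.    0.2   1.57 -0.    1.37 -0.22]
d [ 0.175  0.051 -0.07 ] a [-0.047 -0.001 -0.046]
t 7.7 pos [623.3  66.8 439.5] psi 0.2104 zaxis [-1.3e-03 -4.0e-04 -1.0e+00] F [-1.25  0.3  -0.94] M [0.005 0.001 0.007] w 0.13 q [-0.01  0.2   1.57 -0.    1.37 -0.22]
d [ 0.201  0.049 -0.015] a [-0.016  0.001 -0.064]
```

View pics/w6.png

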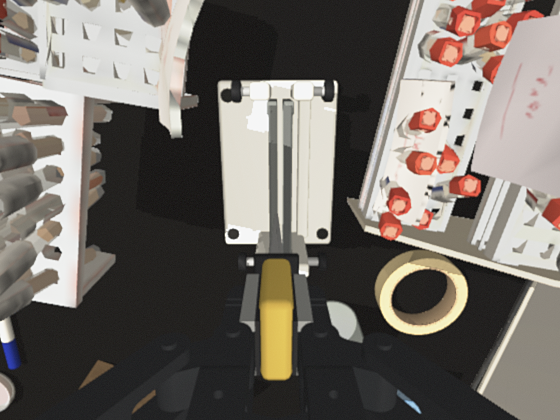

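View pics/s6.png

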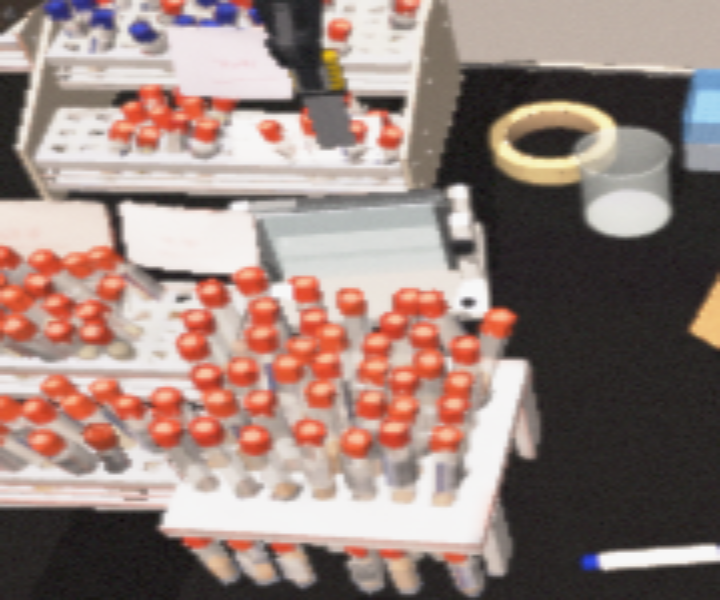

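```bash
python3 - <<'E'
from h import *
c=load("w6"); im=c["img"][:,:,::-1]
cv2.imwrite("pics/w6z.png",cv2.resize(im[75:260,225:335],None,fx=5,fy=3.2,interpolation=cv2.INTER_CUBIC))
g=cv2.cvtColor(im,cv2.COLOR_BGR2GRAY); P=cloud(c,c["TT"]@c["mount"])
for v in (120,150,180,210): print(v,[(u,int(g[v,u]),int(P[v,u,2])) for u in range(262,300,2)])
E
```

```text
120 [(262, 246, 14), (264, 246, 14), (266, 247, 15), (268, 226, 116), (270, 116, 116), (272, 113, 115), (274, 115, 112), (276, 113, 112), (278, 223, 14), (280, 224, 16), (282, 204, 76), (284, 138, 112), (286, 141, 111), (288, 141, 116), (290, 132, 114), (292, 157, 15), (294, 226, 16), (296, 227, 16), (298, 157, 25)]
150 [(262, 222, 15), (264, 224, 15), (266, 226, 15), (268, 175, 115), (270, 89, 116), (272, 100, 114), (274, 97, 113), (276, 100, 111), (278, 223, 14), (280, 226, 16), (282, 208, 80), (284, 80, 111), (286, 81, 113), (288, 81, 115), (290, 85, 116), (292, 206, 14), (294, 225, 15), (296, 228, 16), (298, 167, 27)]
180 [(262, 223, 15), (264, 223, 14), (266, 224, 15), (268, 191, 15), (270, 85, 116), (272, 99, 114), (274, 98, 114), (276, 96, 110), (278, 218, 13), (280, 225, 15), (282, 208, 84), (284, 78, 111), (286, 81, 113), (288, 80, 115), (290, 88, 116), (292, 211, 16), (294, 226, 15), (296, 213, 16), (298, 184, 28)]
210 [(262, 222, 15), (264, 222, 15), (266, 224, 14), (268, 213, 14), (270, 84, 115), (272, 98, 115), (274, 99, 113), (276, 96, 111), (278, 215, 16), (280, 227, 16), (282, 192, 88), (284, 80, 112), (286, 81, 113), (288, 83, 116), (290, 93, 116), (292, 218, 16), (294, 227, 15), (296, 176, 22), (298, 210, 28)]
```

View pics/w6z.png

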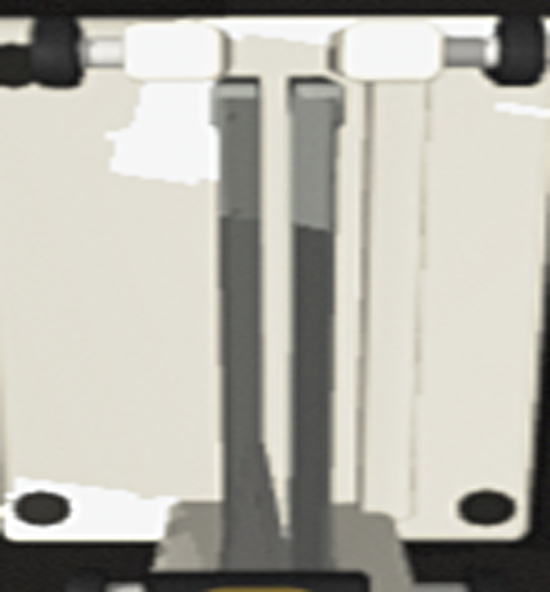

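View pics/t6.png

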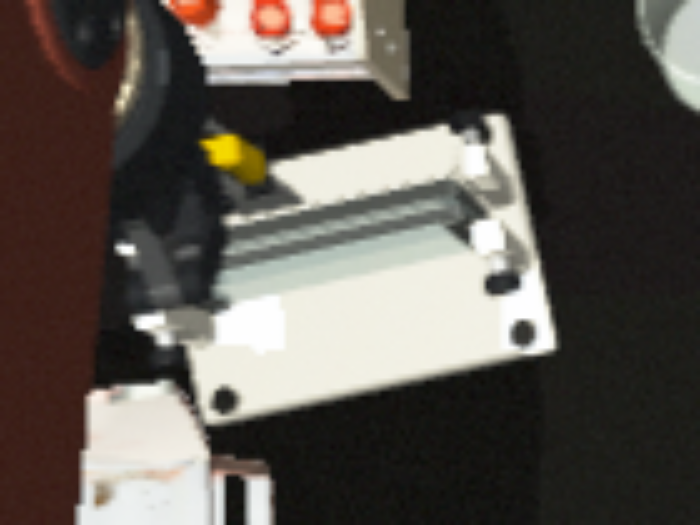

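```bash
python3 - <<'E'
from h import *
c=load("w6"); TT=c["TT"]; T=TT@c["mount"]; g=cv2.cvtColor(c["img"],cv2.COLOR_RGB2GRAY).astype(float)
L=[];R=[];LO=[];RO=[]
for v in range(130,215,3):
    r=g[v]
    def cross(a,b,lev):  # first crossing subpixel
        s=r[a:b]; i=np.flatnonzero((s[:-1]-lev)*(s[1:]-lev)<=0)[0]; return a+i+(lev-s[i])/(s[i+1]-s[i])
    try:
        L.append((cross(274,281,155),v)); R.append((cross(279,287,150),v)); LO.append((cross(264,272,155),v)); RO.append((cross(288,295,150),v))
    except Exception as e: print(v,e)
def line(pts,h):
    p=np.array([ray(c,u,v,h,T)[:2] for u,v in pts]); vx,vy,x0,y0=cv2.fitLine(p.astype(np.float32),cv2.DIST_HUBER,0,.01,.01).ravel()
    if vy<0: vx,vy=-vx,-vy
    x=x0+(73-y0)*vx/vy
    print(np.array(pts)[[0,-1],0].round(2),"at y=73 x=",round(x,2),"yaw",round(np.arctan2(-vx,vy),4)); return x
a=line(L,111);b=line(R,111);d=line(LO,117);e=line(RO,117); print("gap",(b-a)*np.cos(.216),"mid",(a+b)/2,(d+e)/2,(e-d)*np.cos(.216))
# blade axis: handle top centre in image at z=TCP-251+110
z=TT[2,3]-251+110
print(ray(c,276.5,258,z,T),ray(c,276.5,380,z,T), TT[:3,3], TT[:3,2])
cv2.imwrite("pics/w6h.png",cv2.resize(c["img"][240:400,220:340,::-1],None,fx=5,fy=3.7))
hs=cv2.cvtColor(c["img"],cv2.COLOR_RGB2HSV)
for v in (270,290,310,330,350,370):
    k=np.flatnonzero(cv2.inRange(hs[v:v+1],(20,90,80),(35,255,255))[0]); print(v,k.min(),k.max(),hs[v,276])
E
```

```text
[276.61 277.5 ] at y=73 x= 621.56 yaw 0.2203
[283.48 282.59] at y=73 x= 626.27 yaw 0.2112
[268.81 269.08] at y=73 x= 614.67 yaw 0.2122
[291.62 291.  ] at y=73 x= 633.2 yaw 0.2182
gap 4.603732805117647 mid 623.9165 623.93445 18.10593705910563
[616.15348449  98.10300924 296.9136787 ] [626.53274554  50.01327439 296.9136787 ] [623.10369573  67.54223381 437.9136787 ] [-4.04388313e-03 -7.61734759e-04 -9.99991533e-01]
270 262 395 [ 22 152 141]
290 260 467 [ 22 153 142]
310 260 292 [ 23 153 224]
330 260 438 [ 23 150 226]
350 261 291 [ 23 150 226]
370 260 292 [ 23 154 224]
```

View pics/w6h.png

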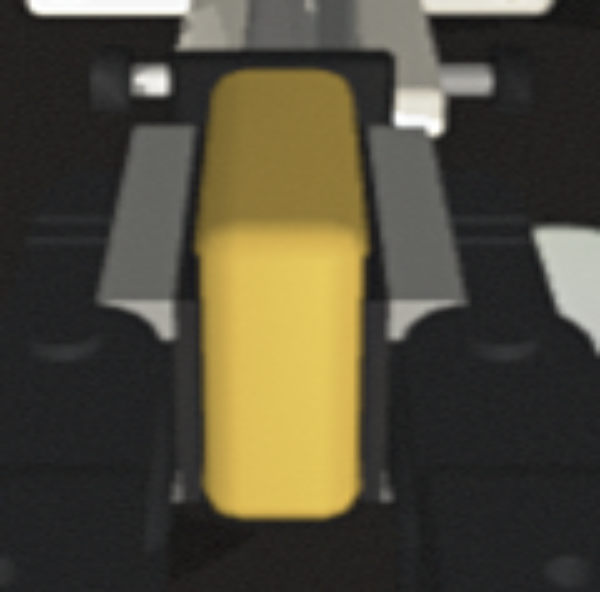

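```bash
python3 - <<'E'
from h import *
go([623.9,73,382],0.216)
E
```

```text
t 7.7 pos [623.3  66.8 439.5] psi 0.2104 zaxis [-1.3e-03 -4.0e-04 -1.0e+00] F [-1.25  0.3  -0.94] M [0.005 0.001 0.007] w 0.13 q [-0.01  0.2   1.57 -0.    1.37 -0.22]
d [0.199 0.065 1.918] a [-0.016  0.001 -0.064]
```

Request:
step_arm([
  {"ax": 0,"ay": 0,"az": -0.06,"dx": 0.2,"dy": 0.06,"dz": 0.6,"jaw": 255},
  {"ax": 0,"ay": 0,"az": -0.06,"dx": 0.2,"dy": 0.06,"dz": 1.2,"jaw": 255},
  {"ax": 0,"ay": 0,"az": -0.06,"dx": 0.2,"dy": 0.06,"dz": 1.7,"jaw": 255},
  {"ax": 0,"ay": 0,"az": -0.06,"dx": 0.2,"dy": 0.06,"dz": 1.9,"jaw": 255},
  {"ax": 0,"ay": 0,"az": -0.06,"dx": 0.2,"dy": 0.06,"dz": 1.9,"jaw": 255},
  {"ax": 0,"ay": 0,"az": -0.06,"dx": 0.2,"dy": 0.06,"dz": 1.9,"jaw": 255},
  {"ax": 0,"ay": 0,"az": -0.06,"dx": 0.2,"dy": 0.06,"dz": 1.9,"jaw": 255},
  {"ax": 0,"ay": 0,"az": -0.06,"dx": 0.2,"dy": 0.06,"dz": 1.9,"jaw": 255},
])

```text
time_s: 8.37
tool_pos: [624.6, 74.1, 385.1]
eef_rot: [1.966, 2.447, 0.003]
wrist_force: [-0.1, -0.5, -1.0]
grip_width: 0.132
```

```bash
python3 - <<'E'
from h import *
from bench import robot,capture
go([623.9,73,382],0.216)
s=robot.get_state();c=capture("wrist"); cv2.imwrite("pics/w7.png",c["img"][:,:,::-1]); np.savez("w7.npz",**c,TT=toolT(s))
c=capture("side"); cv2.imwrite("pics/s7.png",cv2.resize(c["img"][100:220,130:270,::-1],None,fx=5,fy=5,interpolation=cv2.INTER_CUBIC));np.savez("s7.npz",**c)
for i in range(3): capture("top"); go([623.9,73,382],0.216)
E
```

```text
t 8.37 pos [624.6  74.1 385.1] psi 0.217 zaxis [ 0.003  0.    -1.   ] F [-0.15 -0.48 -0.97] M [ 0.02   0.025 -0.026] w 0.132 q [ 0.01  0.24  1.62  0.    1.28 -0.21]
d [-0.031 -0.032  0.102] a [0.033 0.007 0.012]
t 8.52 pos [624.4  74.3 384.4] psi 0.2173 zaxis [ 0.0019  0.     -1.    ] F [ 0.23 -0.18 -0.89] M [-0.051  0.026  0.025] w 0.137 q [ 0.01  0.24  1.62  0.    1.28 -0.21]
d [-0.039 -0.025  0.081] a [0.021 0.004 0.015]
t 8.57 pos [624.3  74.3 384.2] psi 0.2174 zaxis [ 1.4e-03  1.0e-04 -1.0e+00] F [-0.46 -0.51 -1.4 ] M [0.023 0.013 0.019] w 0.132 q [ 0.01  0.24  1.62  0.    1.28 -0.21]
d [-0.041 -0.023  0.072] a [0.016 0.003 0.016]
t 8.62 pos [624.2  74.4 383.9] psi 0.2174 zaxis [ 0.001  0.    -1.   ] F [ 0.1   0.34 -0.82] M [ 0.    -0.055  0.034] w 0.135 q [ 0.01  0.24  1.62 -0.    1.28 -0.21]
d [-0.042 -0.02   0.063] a [0.011 0.002 0.016]
```

View pics/w7.png

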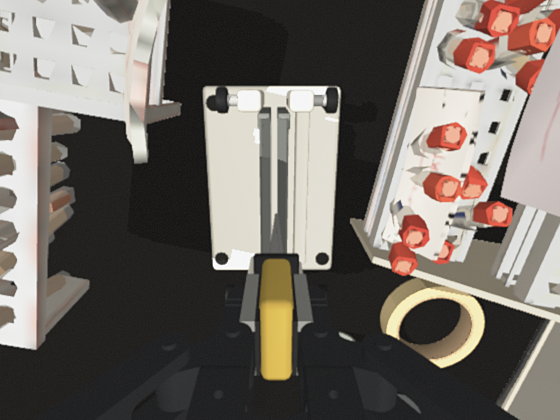

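View pics/s7.png

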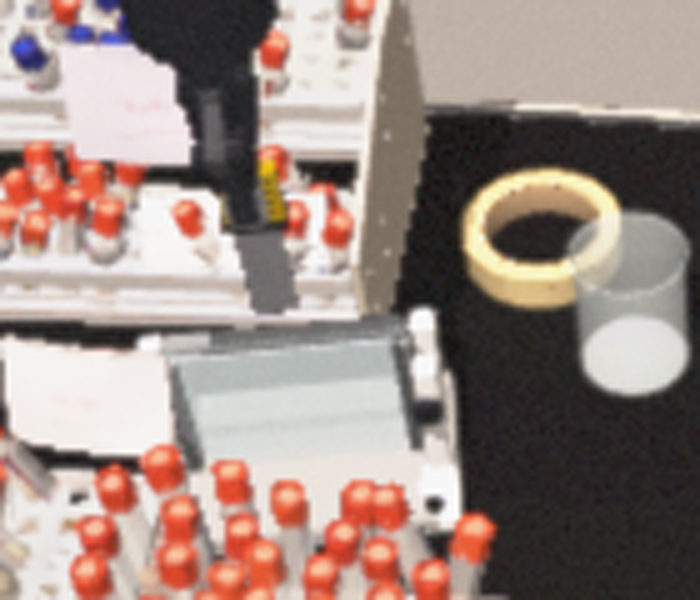

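```bash
cat > gap.py <<'E'
from h import *
import sys
c=load(sys.argv[1]); TT=c["TT"]; T=TT@c["mount"]; P=cloud(c,T); v0,v1=int(sys.argv[2]),int(sys.argv[3])
s=np.array([np.cos(.216),np.sin(.216)])
g=cv2.cvtColor(c["img"],cv2.COLOR_RGB2GRAY)
o=[]
for v in range(v0,v1,4):
    k=np.flatnonzero((P[v,240:320,2]>105)&(P[v,240:320,2]<122)&(g[v,240:320]<170))+240
    if len(k)<8: continue
    j=np.argmax(np.diff(k)); a,b=k[j]+.5,k[j+1]-.5
    A=ray(c,a,v,111,T);B=ray(c,b,v,111,T);lo=ray(c,k[0]-.5,v,117,T);hi=ray(c,k[-1]+.5,v,117,T)
    f=lambda X:(X[:2]-[623.9,73])@s
    o.append([f(A),f(B),f(lo),f(hi)])
o=np.array(o);m=np.median(o,0);print(len(o),"rel to (623.9,73): inner",m[:2].round(2),"outer",m[2:].round(2),"mid",m[:2].mean().round(2),m[2:].mean().round(2),"gap",(m[1]-m[0]).round(2))
tip=TT[:3,3]+TT[:3,2]*251; print("tip lateral",((tip[:2]-[623.9,73])@s).round(2))
E
python3 gap.py w6 120 220; python3 gap.py w7 130 215
```

```text
25 rel to (623.9,73): inner [-2.68  2.14] outer [-8.95  9.09] mid -0.27 0.07 gap 4.82
tip lateral -2.98
22 rel to (623.9,73): inner [-2.51  2.13] outer [-8.91  9.09] mid -0.19 0.09 gap 4.65
tip lateral 1.67
```

Request:
step_arm([
  {"ax": 0,"ay": 0,"az": 0,"dx": -0.03,"dy": -0.025,"dz": 0.3,"jaw": 255},
  {"ax": 0,"ay": 0,"az": 0,"dx": -0.03,"dy": -0.025,"dz": 0.5,"jaw": 255},
  {"ax": 0,"ay": 0,"az": 0,"dx": -0.03,"dy": -0.025,"dz": 0.7,"jaw": 255},
  {"ax": 0,"ay": 0,"az": 0,"dx": -0.03,"dy": -0.025,"dz": 0.85,"jaw": 255},
  {"ax": 0,"ay": 0,"az": 0,"dx": -0.03,"dy": -0.025,"dz": 1.0,"jaw": 255},
  {"ax": 0,"ay": 0,"az": 0,"dx": -0.03,"dy": -0.025,"dz": 1.1,"jaw": 255},
  {"ax": 0,"ay": 0,"az": 0,"dx": -0.03,"dy": -0.025,"dz": 1.1,"jaw": 255},
  {"ax": 0,"ay": 0,"az": 0,"dx": -0.03,"dy": -0.025,"dz": 1.1,"jaw": 255},
])

```text
time_s: 9.28
tool_pos: [623.5, 73.3, 350.0]
eef_rot: [-1.967, -2.449, 0.001]
wrist_force: [-0.0, 0.3, -1.5]
grip_width: 0.13
```

```bash
python3 - <<'E'
from h import *
from bench import robot,capture
for i in range(3): go([623.9,73,340],0.216);capture("top"); 
go([623.9,73,340],0.216)
E
```

```text
t 9.28 pos [623.5  73.3 350. ] psi 0.2174 zaxis [-6.e-04 -0.e+00 -1.e+00] F [-0.02  0.3  -1.5 ] M [ 0.024 -0.004  0.051] w 0.13 q [ 0.01  0.27  1.65 -0.    1.22 -0.21]
d [-0.012  0.01   0.334] a [-0.007 -0.001  0.016]
t 9.33 pos [623.6  73.3 350.4] psi 0.2174 zaxis [ 0.e+00 -1.e-04 -1.e+00] F [ 0.29 -0.13 -0.25] M [ 0.053 -0.018  0.027] w 0.133 q [ 0.01  0.27  1.65 -0.    1.22 -0.21]
d [-0.011  0.007  0.347] a [0.    0.001 0.016]
t 9.38 pos [623.7  73.3 350.6] psi 0.2174 zaxis [ 4.e-04 -0.e+00 -1.e+00] F [-0.72  0.74 -1.19] M [0.051 0.024 0.011] w 0.131 q [ 0.01  0.27  1.65 -0.    1.22 -0.21]
d [-0.011  0.005  0.354] a [0.004 0.001 0.016]
t 9.43 pos [623.7  73.3 350.7] psi 0.2174 zaxis [ 6.e-04 -0.e+00 -1.e+00] F [-0.03 -0.58 -0.81] M [ 0.029  0.036 -0.009] w 0.131 q [ 0.01  0.27  1.65 -0.    1.22 -0.21]
d [-0.012  0.004  0.358] a [0.007 0.002 0.017]
```

Request:
step_arm([
  {"ax": 0,"ay": 0,"az": 0,"dx": 0,"dy": 0,"dz": 0.1,"jaw": 255},
  {"ax": 0,"ay": 0,"az": 0,"dx": 0,"dy": 0,"dz": 0.2,"jaw": 255},
  {"ax": 0,"ay": 0,"az": 0,"dx": 0,"dy": 0,"dz": 0.3,"jaw": 255},
  {"ax": 0,"ay": 0,"az": 0,"dx": 0,"dy": 0,"dz": 0.4,"jaw": 255},
  {"ax": 0,"ay": 0,"az": 0,"dx": 0,"dy": 0,"dz": 0.4,"jaw": 255},
  {"ax": 0,"ay": 0,"az": 0,"dx": 0,"dy": 0,"dz": 0.4,"jaw": 255},
])

```text
time_s: 9.93
tool_pos: [623.5, 73.3, 337.9]
eef_rot: [-1.967, -2.449, 0.0]
wrist_force: [-0.4, 0.3, -0.8]
grip_width: 0.134
```

```bash
cat > rd.py <<'E'
from h import *
from bench import robot,capture
F=[];M=[]
for i in range(5):
    s=robot.get_state();F.append(s["wrist_force"]);M.append(s["ft_torque"]);capture("top")
F=np.array(F);s=robot.get_state();T=toolT(s)
print("pos",s["tool_pos"].round(2),"zax",T[:3,2].round(4),"t",round(s["time_s"],2),"F mean",F.mean(0).round(2),"Fz",F[:,2].round(1),"M",np.mean(M,0).round(3),"w",round(s["grip_width"],3))
print("lateral stand-x F", (F@[np.cos(.216),np.sin(.216),0]).round(2), "depth", round(111-(s["tool_pos"][2]-251),1))
E
python3 rd.py
```

```text
pos [623.53  73.29 338.39] zax [-1.e-04 -1.e-04 -1.e+00] t 10.18 F mean [ 0.17  0.08 -0.65] Fz [-0.8 -0.7 -0.4 -0.4 -0.9] M [-0.009 -0.039  0.022] w 0.135
lateral stand-x F [-0.3  -0.97  0.97  0.45  0.76] depth 23.6
```

Depth about 23.6 mm with no drag yet. I'll go on in 5 mm steps.

Request:
step_arm([
  {"ax": 0,"ay": 0,"az": 0,"dx": 0,"dy": 0,"dz": 0.05,"jaw": 255},
  {"ax": 0,"ay": 0,"az": 0,"dx": 0,"dy": 0,"dz": 0.1,"jaw": 255},
  {"ax": 0,"ay": 0,"az": 0,"dx": 0,"dy": 0,"dz": 0.15,"jaw": 255},
  {"ax": 0,"ay": 0,"az": 0,"dx": 0,"dy": 0,"dz": 0.2,"jaw": 255},
  {"ax": 0,"ay": 0,"az": 0,"dx": 0,"dy": 0,"dz": 0.2,"jaw": 255},
])

```text
time_s: 10.6
tool_pos: [623.6, 73.3, 331.9]
eef_rot: [1.967, 2.449, 0.0]
wrist_force: [1.5, 0.1, -1.0]
grip_width: 0.134
```

```bash
python3 rd.py
```

```text
pos [623.61  73.3  332.3 ] zax [ 2.e-04  1.e-04 -1.e+00] t 10.85 F mean [ 0.75  0.12 -0.81] Fz [-1.  -0.8 -0.7 -0.3 -1.3] M [ 0.003 -0.18   0.017] w 0.133
lateral stand-x F [1.51 0.67 0.01 1.29 0.31] depth 29.7
```

Request:
step_arm([
  {"ax": 0,"ay": 0,"az": 0,"dx": 0,"dy": 0,"dz": 0.05,"jaw": 255},
  {"ax": 0,"ay": 0,"az": 0,"dx": 0,"dy": 0,"dz": 0.1,"jaw": 255},
  {"ax": 0,"ay": 0,"az": 0,"dx": 0,"dy": 0,"dz": 0.15,"jaw": 255},
  {"ax": 0,"ay": 0,"az": 0,"dx": 0,"dy": 0,"dz": 0.15,"jaw": 255},
])

```text
time_s: 11.18
tool_pos: [623.7, 73.3, 327.7]
eef_rot: [1.967, 2.449, 0.001]
wrist_force: [0.6, 0.2, -1.7]
grip_width: 0.129
```

```bash
python3 rd.py
```

```text
pos [623.65  73.3  327.71] zax [ 5.e-04  0.e+00 -1.e+00] t 11.43 F mean [ 1.62 -0.13 -1.05] Fz [-1.7 -0.5 -0.6 -0.9 -1.4] M [ 0.066 -0.322  0.007] w 0.128
lateral stand-x F [0.66 1.12 2.56 1.89 1.54] depth 34.3
```

Request:
step_arm([
  {"ax": 0,"ay": 0,"az": 0,"dx": 0,"dy": 0.01,"dz": 0.04,"jaw": 255},
  {"ax": 0,"ay": 0,"az": 0,"dx": 0,"dy": 0.01,"dz": 0.08,"jaw": 255},
  {"ax": 0,"ay": 0,"az": 0,"dx": 0,"dy": 0.01,"dz": 0.13,"jaw": 255},
  {"ax": 0,"ay": 0,"az": 0,"dx": 0,"dy": 0.01,"dz": 0.13,"jaw": 255},
])

```text
time_s: 11.77
tool_pos: [623.9, 73.3, 324.5]
eef_rot: [1.967, 2.449, -0.0]
wrist_force: [-0.9, 0.6, 3.6]
grip_width: 0.127
```

```bash
python3 rd.py
```

```text
pos [623.92  73.31 324.36] zax [ 3.e-04 -2.e-04 -1.e+00] t 12.02 F mean [-1.21 -0.22  4.91] Fz [3.6 5.5 5.3 4.9 5.4] M [-0.062  0.235 -0.029] w 0.132
lateral stand-x F [-0.74 -1.76 -1.36 -1.06 -1.23] depth 37.6
```

Request:
step_arm([
  {"ax": 0,"ay": 0,"az": 0,"dx": 0,"dy": -0.003,"dz": 0.04,"jaw": 255},
  {"ax": 0,"ay": 0,"az": 0,"dx": 0,"dy": -0.003,"dz": 0.08,"jaw": 255},
  {"ax": 0,"ay": 0,"az": 0,"dx": 0,"dy": -0.003,"dz": 0.1,"jaw": 255},
  {"ax": 0,"ay": 0,"az": 0,"dx": 0,"dy": -0.003,"dz": 0.1,"jaw": 255},
  {"ax": 0,"ay": 0,"az": 0,"dx": 0,"dy": -0.003,"dz": 0.1,"jaw": 255},
  {"ax": 0,"ay": 0,"az": 0,"dx": 0,"dy": -0.003,"dz": 0.1,"jaw": 255},
])

```text
time_s: 12.52
tool_pos: [623.9, 73.3, 321.3]
eef_rot: [1.967, 2.449, 0.001]
wrist_force: [-1.0, -0.3, 4.5]
grip_width: 0.128
```

```bash
python3 rd.py; python3 - <<'E'
from h import *
from bench import capture,robot
c=capture("wrist"); cv2.imwrite("pics/w9.png",c["img"][:,:,::-1])
c=capture("side"); cv2.imwrite("pics/s9.png",cv2.resize(c["img"][100:300,130:430,::-1],None,fx=2.6,fy=2.6,interpolation=cv2.INTER_CUBIC))
E
```

```text
pos [623.92  73.32 321.33] zax [ 7.e-04 -1.e-04 -1.e+00] t 12.77 F mean [-0.76 -0.16  4.8 ] Fz [4.5 5.  4.9 4.9 4.6] M [-0.055  0.173 -0.043] w 0.13
lateral stand-x F [-1.08 -0.56 -0.53 -0.61 -1.09] depth 40.7
```

View pics/s9.png

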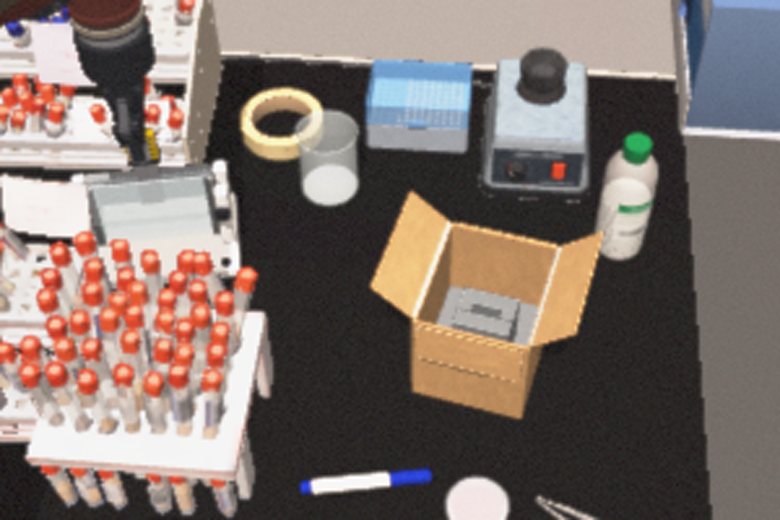

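View pics/w9.png

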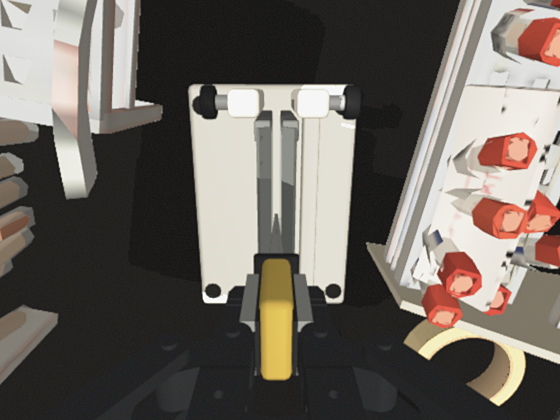

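```bash
python3 -c "
from bench import order
print(order.close_job())"
```

```text
the job is handed in; nothing more can be done
None
```

I opened both carton flaps, took the blade out by its handle, and handed the job in at about 13 s. The blade was held between the plates with both dragging on it. The job reports no verdict, so these are my own readings.

- **Flaps:** both measured about 2.4 rad in the wrist and side views, and still looked open in the last side picture.
- **Blade position:** the tip is about 41 mm below the plates' top edges. It is near mid-width, upright and square to the plates by the tool pose.
- **Drag:** the front plate touched first, at 30–34 mm. I shifted the blade 0.3 mm and then felt both plates from about 38 mm, with a steady push of about 5.5 N on the tool. I stopped about 3 mm further on.
- **Balance between the plates:** the sideways force was only about 0.8 N, so the two plates press nearly equally. I can't measure each plate's force on its own; I inferred about 5 N each.
- **Bystanders:** all looked undisturbed in the last side view, though I did not measure them.
- **Failed or disagreeing checks:** two early move calls were refused because some fields were missing, and nothing moved. The top and wrist cameras differed by about 3 mm on where the handle was, so I used a value between them for the grasp.

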